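# Make up the soldering kit and the torch kit in their trays

### The job

Make up two kits in the two black trays. The tray with square pockets is the soldering kit: solder reel in the pocket next to the tray's pull tab, loupe in the other; the tray with round pockets is the torch kit: the small lidded can in the pocket next to its pull tab, the battery cell in the other. Stand each thing upright on the floor of its own pocket, let go of it, and leave the sanding block, the steel block and the tape roll where they are.

Things in the scene. Friction and masses are not known exactly. Their poses are not given: they have to be found in the camera images.
- square_tray: Low black plastic tray fixed to the bench, 140 x 72 x 10 mm, with two SQUARE pockets, 64 x 64 mm in a row, and a flat pull tab (34 mm wide, standing out 12 mm) in the middle of one short end. Pocket floors 3 mm, rims 10 mm above the underside. Origin: centre of the underside without the tab; x along the row, the tab at the -x end; y across; z up. Pocket centres: y = 0, x = -34 mm (tab end) and +34 mm.
- round_tray: Low black plastic tray fixed to the bench, 126 x 66 x 10 mm, with two ROUND pockets, 54 mm across in a row, and a flat pull tab (34 mm wide, standing out 12 mm) in the middle of one short end. Pocket floors 3 mm, rims 10 mm above the underside. Origin: centre of the underside without the tab; x along the row, the tab at the -x end; y across; z up. Pocket centres: y = 0, x = -30 mm (tab end) and +30 mm.
- solder_reel: Small reel of bright metal wire between two dark round flanges, standing on one flange: flanges 46 mm diameter (upper 3 mm, lower 2 mm thick), wound core 36 mm, 39 mm high, 0.22 kg. Its origin is the centre of its underside, z up.
- loupe: Eyeglass loupe: a short black tapered round cup, open narrower end up, 35 mm diameter, 26 mm high, 0.07 kg; to the fingers it is an upright cylinder. Its origin is the centre of its underside, z up.
- cell: Large cylindrical battery cell, white with a black foot and metal top, 33 mm diameter, 60 mm high, 0.10 to 0.20 kg, standing upright. Its origin is the centre of its underside, z up.
- film_can: Small black can with a grey press-on lid (the lid is fixed), 36 mm diameter at the lid, 34 mm below, 56 mm high, 0.04 to 0.07 kg, standing upright. Its origin is the centre of its underside, z up.
- sanding_block: Bystander, to be left alone: brown cork sanding block, 42 x 71 mm and 24 mm high, long along its y. Its origin is the centre of its underside, z up.
- steel_block: Bystander, to be left alone: plain square steel block, 50 x 50 x 20 mm. Its origin is the centre of its underside, z up.
- tape_roll: Bystander, to be left alone: roll of tan masking tape lying flat, 86 mm diameter, 22 mm high. Its origin is the centre of its underside, z up. (Beside the job: the back of an office chair stands at the robot's left, in front of the bench, over about x = 0.15 to 0.46, y = 0.10 to 0.52 m, its top 0.35 m above the bench top: lift over it if the hand starts behind it and keep shoulder and elbow clear.)

How it is judged:
By the outcome, as a careful person would: the job done as asked, in the order asked, and still so for the second after the job is handed in, with the robot touching nothing.
It also fails if it takes over 96 s, if anything falls off the work surface, if the arm or the gripper's body presses on something with over 40 N, if the wrist force passes 120 N, or if a joint passes its speed limit or range.

### The arm

A 7-joint arm with a two-finger parallel gripper is mounted at the origin on a cart in front of the work surface, level with it; the furniture and walls round the work are solid. World frame = base frame: x ahead of the robot, y to its left, z up, the work surface at z = 0. Lengths are in mm, angles in degrees, forces in N, time in s.
With the tool pointing down it reaches from about 400 to 850 mm from the base axis. Payload 10.4 kg.
Tool frame: the origin (TCP) lies midway between the tips of the shut fingers; the grasp point (between the pads) lies 19 mm behind it (r.pinch_z is the distance from the TCP to the grasp point, in mm); z points along the fingers, y is the direction in which the jaws open and shut (so a half turn about z gives the same grasp; the last joint's range is limited). The gripper opens to 85 mm and grips with 20 to 120 N. Pads are 22 mm wide; open, the fingers measure 114 mm over their backs; the gripper's body (76 mm by 85 mm) begins 54 mm behind the grasp point. The pads swing forward as they close: fully open they stand 13 mm farther back than shut.
Start: joints at [-77.384, 19.034, -3.707, 83.658, 1.238, 77.344, -5.071], TCP at [150.249, 606.693, 231.338] pointing down, gripper open.
Joint ranges: [-148.97, 148.97], [-28.65, 121.19], [-84.17, 76.75], [9.2, 138.47], [-72.65, 252.65], [3.7, 117.97], [-149.18, 149.18]. Speed limits (degrees/s): [127.2, 127.2, 159.86, 159.86, 180, 180, 180].

### API

Orientations are given as a 3x3 rotation matrix whose columns are the frame's x, y, z axes.
In Python, from workcell import r, grab_frame, camera_params gives the robot as it stands.
- The arm moves only by the tool jog_arm, never from a script. Its arguments are lists of equal length, an entry for each row: "dp": the shift along the tool's x, y, z in m, a list of three; "angular": the turn, a rotation vector about the tool's x, y, z in rad, a list of three; "claw": the closure in counts, from 0 (fully open) to 255 (shut). In form: {"dp": [[x, y, z], ...], "angular": [[ax, ay, az], ...], "claw": [claw, ...]}. A call has 1 to 10 rows; each row is the pose to reach, as a shift and turn from the pose commanded when the call began, along the tool's axes at that moment; what a row does not reach only later rows make up. A row lasts 1/12 s, in which the tool goes at most 41.7 mm and 7.16 degrees, less where a joint would pass 70% of its speed; a pose out of reach is approached as far as the arm can. A call with a gripper value outside its range is refused whole. The fingers move at their own pace and stop on an object; "force" is the grip in N (left out, the last holds). Time passes only in rows, so rows that repeat a pose let the fingers close. It gives the time, the measured TCP pose, the force and the opening at its end, in the units of the state.
- r.get_state(): the state, without advancing time (a new reading comes with each control period).
- grab_frame(name): name is "scene" or "top" or "wrist"; returns (picture, depth): 480x640x3 uint8, blue, green, red; 480x640 float32, mm along the optical axis (not along the pixel's ray), 0 where there is no reading.
- camera_params(name): a dict with "mtx" (3x3 intrinsics, pixels), "rvec" (rotation vector, rad) and "tvec" (3), from world to camera coordinates, as OpenCV has them; the wrist camera has in their place "mount" (4x4, takes a point from camera to tool coordinates, whose origin is the TCP and whose axes are the flange's). Camera axes: x right, y down, z forward; pixel columns grow to the right and rows downward; lengths in mm; the calibration is good to about 2 mm. A picture is of the moment at which its call begins: read the wrist's pose just before it. camera_params takes no time and is no camera call.
- r.finish_job(): hands the job in, once; it reports no verdict.
The state is a dict: "t": time; "joint_pos": joint angles; "joint_vel": joint speeds; "effort": joint torques, N m; "tool_pos": TCP position; "orientation": TCP orientation; "wrist_force": force on the tool from outside, world axes, zero at the start; "moment": the same for the moment, N m; "finger_gap": opening from 0.0 (shut) to 1.0 (fully open).
Only numpy, scipy, OpenCV 4.12 (cv2) and the standard library are available. Lean on these libraries where they do the work, as an engineer would, in place of code of your own. Each camera call takes 0.05 s, during which the arm holds its last target.

## Working session

There is one attempt and no reset: what is moved stays moved. The work goes in short steps, Python scripts to look and compute and a tool call to move; the robot and the scene stay as the last step left them, time stands still between calls to the robot, and variables do not carry over. Pictures are saved under pics/ and viewed, and the job is handed in when it is done.

Besides the shell and the picture viewer there is one more tool, called by a JSON object that holds its "method" and its "body". jog_arm: Moves the arm, as the interface text tells. Its arguments: {"type":"object","properties":{"dp":{"type":"array","items":{"type":"array","items":{"type":"number"}}},"angular":{"type":"array","items":{"type":"array","items":{"type":"number"}}},"claw":{"type":"array","items":{"type":"number"}},"force":{"type":"number"}},"required":["dp","angular","claw"]}

```bash
mkdir -p pics; ls; python3 - <<'E'
from workcell import r, grab_frame, camera_params
import cv2, numpy as np
print(r.get_state(), r.pinch_z)
for n in ["scene","top"]:
    im,d=grab_frame(n); cv2.imwrite(f"pics/{n}0.png",im); np.savez(f"pics/{n}0.npz",im=im,d=d)
for n in ["scene","top","wrist"]: print(n,camera_params(n))
E
```

```text
pics
{'t': 0.0, 'joint_pos': array([-77.38328817,  19.07149017,  -3.70574199,  83.70609365,
         1.23975364,  77.34220367,  -5.07043069]), 'joint_vel': array([ 0.00133821,  0.00673033,  0.04150066, -0.0651164 ,  0.01082234,
        0.11403787, -0.00362119]), 'effort': array([-9.88076658e-05, -6.25455093e+01,  4.91692638e-02, -3.91594934e+01,
        1.62943115e-02,  9.94030503e-03, -6.79588695e-06]), 'tool_pos': array([150.20687449, 606.302303  , 230.52042238]), 'orientation': array([[-9.70670819e-01,  2.40412374e-01, -2.28962859e-04],
       [ 2.40412459e-01,  9.70669850e-01, -1.37558751e-03],
       [-1.08460914e-04, -1.39028817e-03, -9.99999028e-01]]), 'wrist_force': array([0.6011156 , 0.35666491, 0.2476971 ]), 'moment': array([ 0.01007388, -0.00703141, -0.02622142]), 'finger_gap': 1.0041502490186671} 18.700000000000003
scene {'mtx': array([[506.49467683,   0.        , 321.75781921],
       [  0.        , 506.49467683, 236.19094266],
       [  0.        ,   0.        ,   1.        ]]), 'rvec': array([ 2.12612547, -0.68014423,  0.31412437]), 'tvec': array([-441.02237576,  202.96226468,  691.33552477])}
top {'mtx': array([[500.30288937,   0.        , 321.83090217],
       [  0.        , 500.30288937, 246.65831276],
       [  0.        ,   0.        ,   1.        ]]), 'rvec': array([ 1.69024772, -2.49357694,  0.27122638]), 'tvec': array([191.3897534 , 504.23405341, 824.90170911])}
wrist {'mtx': array([[367.18493577,   0.        , 322.90045735],
       [  0.        , 367.18493577, 241.59763337],
       [  0.        ,   0.        ,   1.        ]]), 'mount': array([[-1.25631399e-04, -9.57245411e-01, -2.89277043e-01,
         7.31686679e+01],
       [ 9.99999794e-01, -3.02316954e-04,  5.66101419e-04,
         6.14174585e-01],
       [-6.29351340e-04, -2.89276912e-01,  9.57245252e-01,
        -1.42299492e+02],
       [ 0.00000000e+00,  0.00000000e+00,  0.00000000e+00,
         1.00000000e+00]])}
```

View pics/scene0.png

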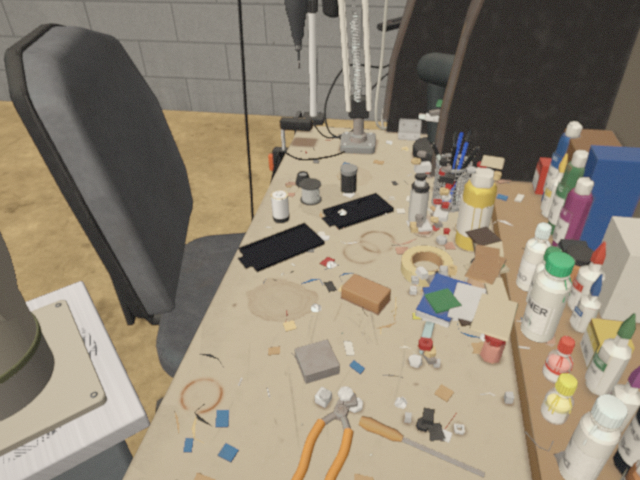

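View pics/top0.png

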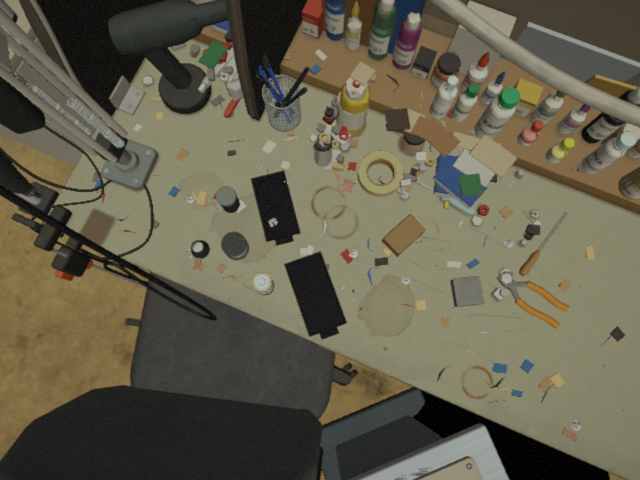

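```bash
cat > h.py <<'E'
from workcell import r, grab_frame, camera_params
import cv2, numpy as np
def RT(n):
    p=camera_params(n); return p["mtx"],cv2.Rodrigues(p["rvec"])[0],p["tvec"].reshape(3)
def proj(n,P):
    K,R,t=RT(n); c=(R@np.atleast_2d(P).T).T+t; u=(K@c.T).T; return u[:,:2]/u[:,2:]
def ray(n,uv,z):
    K,R,t=RT(n); uv=np.atleast_2d(np.array(uv,float)); d=(R.T@np.linalg.inv(K)@np.c_[uv,np.ones(len(uv))].T).T
    o=-R.T@t; return o+d*((z-o[2])/d[:,2])[:,None]
def cloud(n,d):
    K,R,t=RT(n); v,u=np.mgrid[:480,:640]; c=np.stack([(u-K[0,2])/K[0,0]*d,(v-K[1,2])/K[1,1]*d,d],-1)
    return (c-t)@R
E
python3 - <<'E'
from h import *
for n in ["scene","top"]:
    print(n, proj(n,[[150,607,231],[0,0,0],[500,0,0],[500,200,0],[600,300,0]]))
    z=np.load(f"pics/{n}0.npz"); im,d=z["im"],z["d"]; print(-RT(n)[1].T@RT(n)[2])
    P=cloud(n,d)
    pts=dict(scene=[(280,205),(310,190),(348,178),(302,180),(282,246),(358,210),(366,293),(318,360),(428,265)],top=[(228,198),(199,249),(234,245),(263,284),(275,206),(315,295),(380,172),(404,235),(467,291),(300,430)])[n]
    for u,v in pts: print((u,v),P[v,u].round(0),d[v,u])
cv2.imwrite("pics/topz.png",cv2.resize(np.load("pics/top0.npz")["im"][150:350,150:350],(800,600),interpolation=cv2.INTER_CUBIC))
cv2.imwrite("pics/scenez.png",cv2.resize(np.load("pics/scene0.npz")["im"][150:300,220:420],(800,600),interpolation=cv2.INTER_CUBIC))
E
```

```text
scene [[-10.16598391  73.48395228]
 [ -1.34938081 384.8876362 ]
 [304.54083774 249.94137699]
 [251.40231612 201.52232688]
 [268.96003557 168.17791328]]
[ 123.87749975 -612.54451028  568.40374084]
(280, 205) [509.  95.  44.] 956.0569
(310, 190) [591. 115.  36.] 1011.0054
(348, 178) [676. 102.  40.] 1037.5199
(302, 180) [598. 156.  37.] 1040.7627
(282, 246) [468.  25.   8.] 912.72736
(358, 210) [648.  32.  10.] 997.315
(366, 293) [ 503. -171.   23.] 789.6574
(318, 360) [ 369. -234.   19.] 690.4059
(428, 265) [ 650. -161.   -1.] 876.7473
top [[-47.39721211 712.10273735]
 [437.90878826 552.47626786]
 [325.09749402 273.94122957]
 [222.64345903 314.34132713]
 [153.04793891 283.72662034]]
[366.9523821   63.21242541 912.52122526]
(228, 198) [684. 114.  56.] 895.03436
(199, 249) [625. 198.  21.] 910.8926
(234, 245) [604. 135.  38.] 895.51355
(263, 284) [515. 110.  59.] 858.9414
(275, 206) [654.  40.   8.] 942.1924
(315, 295) [470.  32.   6.] 908.3816
(380, 172) [ 646. -173.   -1.] 966.1894
(404, 235) [ 510. -159.   24.] 914.6638
(467, 291) [ 374. -222.   23.] 893.93744
(300, 430) [267. 139.  34.] 832.30005
```

View pics/topz.png

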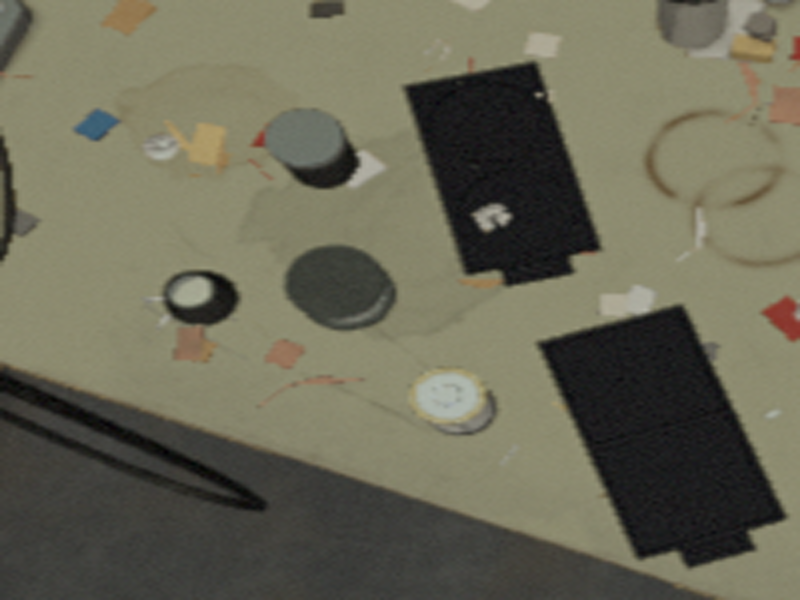

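View pics/scenez.png

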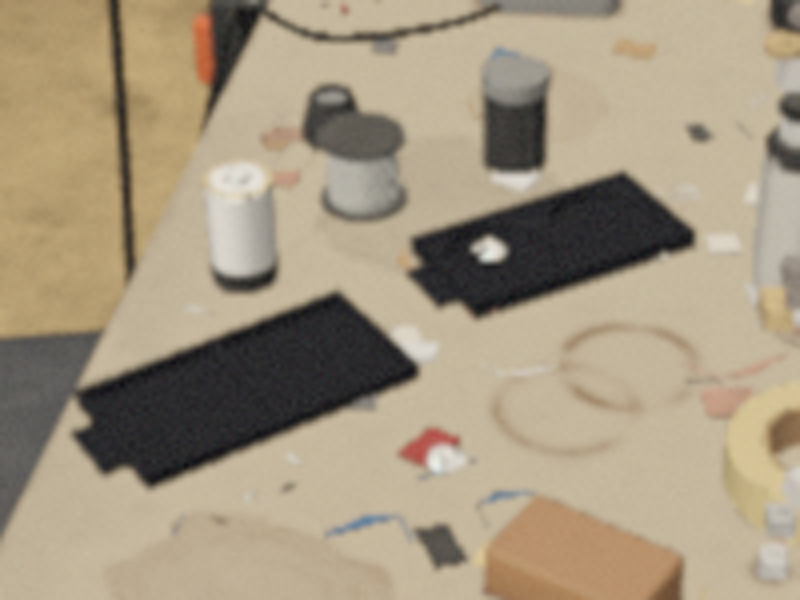

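```bash
python3 - <<'E'
from h import *
z=np.load("pics/top0.npz"); im,d=z["im"],z["d"]; P=cloud("top",d); P[d==0]=np.nan
# chair map: max z per 40mm cell
print("chair maxz rows x 100..520, cols y 40..560")
for x in range(100,540,40):
    print(x,[int(np.nanmax(np.where((abs(P[...,0]-x)<20)&(abs(P[...,1]-y)<20),P[...,2],-999))) for y in range(0,560,40)])
zs=np.load("pics/scene0.npz"); Q=cloud("scene",zs["d"]); Q[zs["d"]==0]=np.nan
print("scene")
for x in range(100,540,40):
    print(x,[int(np.nanmax(np.where((abs(Q[...,0]-x)<20)&(abs(Q[...,1]-y)<20),Q[...,2],-999))) for y in range(0,560,40)])
g=cv2.cvtColor(im,cv2.COLOR_BGR2GRAY)
m=(g<45).astype(np.uint8); m[:160]=0;m[345:]=0;m[:,:150]=0;m[:,350:]=0
m=cv2.morphologyEx(m,cv2.MORPH_CLOSE,np.ones((5,5)))
cs,_=cv2.findContours(m,cv2.RETR_EXTERNAL,cv2.CHAIN_APPROX_NONE)
for c in cs:
    a=cv2.contourArea(c)
    if a<150: continue
    w=ray("top",c[:,0],10)[:,:2].astype(np.float32)
    print(a,c[:,0].mean(0),cv2.minAreaRect(w), w.mean(0))
cv2.imwrite("pics/m.png",m*255)
E
```

```text
chair maxz rows x 100..520, cols y 40..560
100 [12, -199, -196, -203, -632, -999, -999, -999, -999, -999, -999, -999, -999, -999]
140 [4, 3, 1, -631, -631, -999, -999, -999, -999, -999, -999, -999, -999, -999]
180 [-630, -632, -634, 105, -737, -999, -999, -999, -999, -999, -999, -999, -999, -999]
220 [-729, -730, -731, 199, 222, -999, -999, -999, -999, -999, -999, -999, -999, -999]
260 [-626, -622, -234, 185, 216, 226, 236, -999, -999, -999, -999, -999, -999, -999]
300 [2, -246, -227, -56, 30, 138, 238, 251, 261, -999, -999, -999, -999, -999]
340 [4, 1, -224, -223, -223, -56, 41, 158, 262, 276, 287, 288, -999, -999]
380 [5, 10, 2, -224, -224, -222, -224, -28, 73, 172, 277, 294, 282, -999]
420 [13, 12, 14, 1, -223, -224, -223, -223, -223, -3, 98, 238, 244, -999]
460 [13, 14, 13, 4, 3, -223, -223, -224, -223, -222, -82, 77, 128, -999]
500 [11, 7, 59, 63, 5, 203, 185, -224, -223, -223, -223, -225, -233, -999]
scene
100 [13, 13, 13, 13, 1, -999, -999, -999, -734, -735, -742, -999, -999, -999]
140 [2, 2, 1, 1, 1, 309, 319, -999, -734, -734, -744, -999, -999, -999]
180 [-999, -999, -999, 1
[... 440 characters left out ...]
99]
420 [10, 11, 11, 0, -999, -999, -227, -226, -225, -27, 75, 220, 230, -999]
460 [11, 10, 10, 2, 1, -999, -999, -227, -226, -226, -95, 72, 92, -999]
500 [11, 9, 58, 60, 1, 259, 241, -999, -228, -227, -226, -228, -240, -999]
811.0 [179.89473684 298.55263158] ((551.9379272460938, 259.53289794921875), (147.78936767578125, 24.57141876220703), 38.89185333251953) [554.00977 260.80347]
2867.5 [315.68493151 295.9086758 ] ((467.32489013671875, 31.073205947875977), (68.91634368896484, 148.54917907714844), 87.86527252197266) [468.17145   31.342615]
2135.0 [275.52083333 207.80729167] ((648.9974365234375, 40.39356994628906), (62.59217834472656, 136.7208251953125), 82.9716796875) [650.0439    40.336315]
```

View pics/m.png

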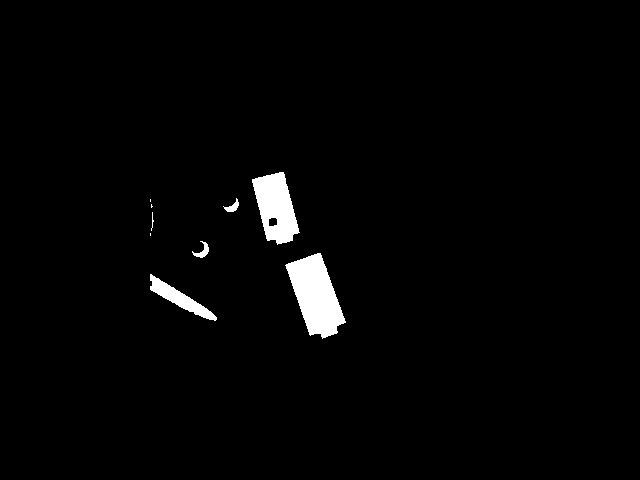

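```bash
python3 - <<'E'
from h import *
for n in ["top","scene"]:
    z=np.load(f"pics/{n}0.npz"); im,d=z["im"],z["d"]; P=cloud(n,d); P[d==0]=np.nan
    print(n,"rows x, cols y -40..440")
    for x in range(420,860,40):
        print(x,[int(np.nanmax(np.where((abs(P[...,0]-x)<20)&(abs(P[...,1]-y)<20),P[...,2],-999))) for y in range(-240,440,40)])
    for nm,(x,y,zl,zh) in dict(cell=(513,110,45,70),can=(680,110,45,66),reel=(600,135,32,46),loupe=(622,195,15,32)).items():
        s=(abs(P[...,0]-x)<40)&(abs(P[...,1]-y)<40)&(P[...,2]>zl)&(P[...,2]<zh)
        if nm=="loupe": s&=(np.hypot(P[...,0]-600,P[...,1]-135)>35)
        v,u=np.nonzero(s); q=P[s]; 
        (c,rad)=cv2.minEnclosingCircle(q[:,:2].astype(np.float32)); h=dict(cell=60,can=56,reel=39,loupe=26)[nm]
        w=ray(n,np.c_[u,v],h)[:,:2].astype(np.float32)
        print(nm,len(q),"cloudcirc",np.round(c,1),round(rad,1),"med",np.median(q,0).round(1),"ray",cv2.minEnclosingCircle(w), "uv",u.mean(),v.mean())
z=np.load("pics/top0.npz"); im,d=z["im"],z["d"]
g=cv2.cvtColor(im,cv2.COLOR_BGR2GRAY)
m=cv2.morphologyEx((g<50).astype(np.uint8),cv2.MORPH_CLOSE,np.ones((5,5)))
cs,_=cv2.findContours(m,cv2.RETR_EXTERNAL,cv2.CHAIN_APPROX_NONE)
for nm,pt,tab in [("sq",(316,290),(326,334)),("rd",(275,206),(286,242))]:
    c=[c for c in cs if cv2.pointPolygonTest(c,pt,False)>0][0]
    w=ray("top",c[:,0],9)[:,:2].astype(np.float32); (ctr,sz,a)=cv2.minAreaRect(w)
    b=cv2.boxPoints((ctr,sz,a)); e=[b[1]-b[0],b[2]-b[1]]; e=max(e,key=np.linalg.norm); e/=np.linalg.norm(e)
    t=ray("top",[tab],9)[0,:2]
    if e@(t-ctr)>0: e=-e
    o=np.array(ctr)+6*e; L=34 if nm=="sq" else 30
    print(nm,sz,"org",o,"yaw",np.degrees(np.arctan2(e[1],e[0])),"tabpocket",o-L*e,"other",o+L*e)
E
```

```text
top rows x, cols y -40..440
420 [20, 21, 3, 9, 750, 747, 13, 12, 14, 1, -223, -224, -223, -223, -223, -3, 98]
460 [5, 5, 4, 6, 4, 750, 13, 14, 13, 4, 3, -223, -223, -224, -223, -222, -82]
500 [5, 28, 28, 28, 7, 8, 11, 7, 59, 63, 5, 203, 185, -224, -223, -223, -223]
540 [78, 26, 27, 27, 7, 7, 12, 12, 59, 61, 4, 401, 540, -148, -223, -224, -224]
580 [77, 44, 26, 4, 4, 7, 13, 14, 12, 42, 41, 5, 556, 1, -91, -223, -225]
620 [83, 48, 25, 25, 4, 5, 12, 12, 14, 42, 42, 28, 5, 4, 1, -11, -228]
660 [85, 26, 26, 59, 60, 3, 15, 14, 14, 59, 4, 25, 4, 10, 10, 7, -239]
700 [86, 80, 22, 93, 168, 116, 13, 14, 59, 62, 6, 5, 5, 12, 6, 337, -16]
740 [79, 172, 174, 156, 156, 4, 5, 11, 10, 5, 6, 8, 11, 9, 340, 337, 4]
780 [41, 174, 174, 136, 158, 139, 138, 5, 6, 5, 4, 6, 418, 424, 382, 15, 35]
820 [40, 37, 39, 38, 148, 99, 304, 185, 6, 5, 6, 20, 460, 418, 264, 33, 57]
cell 300 cloudcirc [520.5 110.9] 16.5 med [519.5 110.8  57.3] ray ((518.9013671875, 110.5628890991211), 17.148456573486328) uv 261.49 281.7633333333333
can 324 cloudcirc [690.3 116.9] 18.6 med [689.3 116.6  56.2] ray ((689.1774291992188, 11
[... 1547 characters left out ...]
950744628906) uv 348.04571428571427 169.42857142857142
reel 225 cloudcirc [604.1 133.4] 25.1 med [601.2 132.5  37.3] ray ((601.0961303710938, 129.01145935058594), 26.096529006958008) uv 309.5911111111111 184.1688888888889
loupe 94 cloudcirc [624.5 198.3] 16.3 med [624.  196.3  20.9] ray ((618.9629516601562, 188.9012451171875), 19.384769439697266) uv 302.0531914893617 175.17021276595744
sq (69.03125, 149.49188232421875) org [473.37988806  30.78175417] yaw -2.0499797 tabpocket [439.40164709  31.99797717] other [507.35812902  29.56553116]
rd (62.81401062011719, 136.96017456054688) org [655.20078087  39.35114348] yaw -6.8093 tabpocket [625.41239357  42.90809786] other [684.98916817  35.7941891 ]
```

```bash
python3 - <<'E'
from h import *
for n in ["top","scene"]:
    z=np.load(f"pics/{n}0.npz"); im,d=z["im"],z["d"]; P=cloud(n,d); P[d==0]=np.nan
    s=(P[...,0]>440)&(P[...,0]<760)&(P[...,1]>130)&(P[...,1]<420)&(P[...,2]>70)
    q=P[s]; k=np.unique((q//[20,20,40]).astype(int),axis=0,return_counts=True)
    print(n,len(q)); print([(list(a*[20,20,40]),int(c)) for a,c in zip(*k) if c>3])
    o=im.copy(); o[s]=(0,0,255); cv2.imwrite(f"pics/obs_{n}.png",o)
E
```

```text
top 2478
[([np.int64(500), np.int64(200), np.int64(40)], 4), ([np.int64(500), np.int64(200), np.int64(80)], 20), ([np.int64(500), np.int64(200), np.int64(120)], 23), ([np.int64(500), np.int64(200), np.int64(160)], 16), ([np.int64(500), np.int64(220), np.int64(80)], 8), ([np.int64(500), np.int64(220), np.int64(120)], 5), ([np.int64(500), np.int64(220), np.int64(160)], 4), ([np.int64(520), np.int64(200), np.int64(120)], 7), ([np.int64(520), np.int64(200), np.int64(160)], 19), ([np.int64(520), np.int64(200), np.int64(200)], 40), ([np.int64(520), np.int64(200), np.int64(240)], 52), ([np.int64(520), np.int64(200), np.int64(280)], 52), ([np.int64(520), np.int64(200), np.int64(320)], 57), ([np.int64(520), np.int64(200), np.int64(360)], 36), ([np.int64(520), np.int64(220), np.int64(200)], 8), ([np.int64(520), np.int64(220), np.int64(240)], 12), ([np.int64(520), np.int64(220), np.int64(280)], 21), ([np.int64(520), np.int64(220), np.int64(320)], 38), ([np.int64(520), np.int64(220), np.int64(360)], 78), ([np.int64(520), np.int64(220), np.int64(400)], 139), ([np.int64(520), np.int64(220), np.int
[... 2344 characters left out ...]
80)], 40), ([np.int64(700), np.int64(360), np.int64(320)], 16), ([np.int64(720), np.int64(320), np.int64(280)], 15), ([np.int64(720), np.int64(320), np.int64(320)], 43), ([np.int64(720), np.int64(340), np.int64(200)], 50), ([np.int64(720), np.int64(340), np.int64(240)], 145), ([np.int64(720), np.int64(340), np.int64(280)], 143), ([np.int64(720), np.int64(340), np.int64(320)], 17), ([np.int64(720), np.int64(360), np.int64(160)], 13), ([np.int64(720), np.int64(360), np.int64(200)], 28), ([np.int64(720), np.int64(360), np.int64(240)], 12), ([np.int64(740), np.int64(340), np.int64(240)], 9), ([np.int64(740), np.int64(340), np.int64(280)], 30), ([np.int64(740), np.int64(340), np.int64(320)], 14)]
```

View pics/obs_top.png

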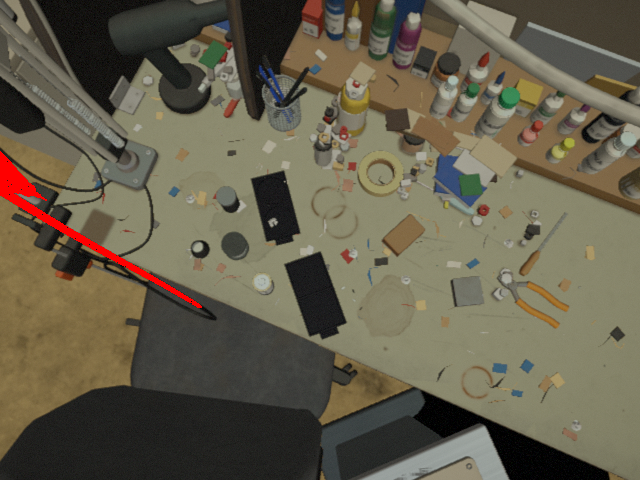

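View pics/obs_scene.png

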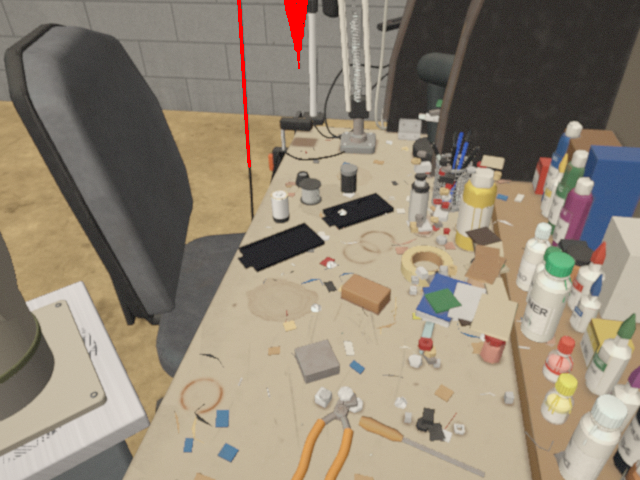

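{"method": "jog_arm", "body": {"dp": [[0,0,-0.04],[0,0,-0.08],[0,0,-0.12],[0,0,-0.16],[0,0,-0.2],[0,0,-0.22],[0,0,-0.22],[0,0,-0.22]], "angular": [[0,0,0],[0,0,0],[0,0,0],[0,0,0],[0,0,0],[0,0,0],[0,0,0],[0,0,0]], "claw": [0,0,0,0,0,0,0,0]}}

```text
t: 0.77
tool_pos: [150.3, 607.0, 452.0]
orientation: [[-0.971, 0.24, 0.0], [0.24, 0.971, 0.002], [0.0, 0.002, -1.0]]
wrist_force: [-1.1, -0.0, -1.0]
finger_gap: 0.997
```

```bash
cat >> h.py <<'E'
from scipy.spatial.transform import Rotation as Ro
def Rdown(yawx,tilt_axis=None,tilt=0):
    # tool x at world yaw yawx (deg), z down; optional tilt: rotvec world axis, deg
    a=np.radians(yawx); x=np.array([np.cos(a),np.sin(a),0]); z=np.array([0,0,-1.]); y=np.cross(z,x)
    R=np.c_[x,y,z]
    if tilt_axis is not None: R=Ro.from_rotvec(np.radians(tilt)*np.array(tilt_axis,float)).as_matrix()@R
    return R
def go(P,R=None,p0=None,R0=None):
    s=r.get_state(); p0=s["tool_pos"] if p0 is None else p0; R0=s["orientation"] if R0 is None else R0
    if R is None: R=R0
    dp=R0.T@(np.array(P,float)-p0)/1000; w=Ro.from_matrix(R0.T@R).as_rotvec()
    print("t",round(s["t"],2),"pos",s["tool_pos"].round(1),"q",s["joint_pos"].round(1),"gap",round(s["finger_gap"],3),"F",s["wrist_force"].round(1))
    print("dp",dp.round(4),"ang",w.round(4))
E
python3 - <<'E'
from h import *
s=r.get_state();print(s["orientation"].round(3))
go([330,330,450],Rdown(180)); go([400,150,450],Rdown(180)); go([450,60,400],Rdown(180))
E
```

```text
[[-0.971  0.24   0.   ]
 [ 0.24   0.971  0.002]
 [ 0.     0.002 -1.   ]]
t 0.77 pos [150.3 607.  452. ] q [-78.5  19.1  -2.7  57.5   0.9 103.3  -4.7] gap 0.997 F [-1.1 -0.  -1. ]
dp [-0.241  -0.2257  0.0016] ang [ 1.600e-03  1.000e-04 -2.428e-01]
t 0.77 pos [150.3 607.  452. ] q [-78.5  19.1  -2.7  57.5   0.9 103.3  -4.7] gap 0.997 F [-1.1 -0.  -1. ]
dp [-0.3522 -0.3836  0.0013] ang [ 1.600e-03  1.000e-04 -2.428e-01]
t 0.77 pos [150.3 607.  452. ] q [-78.5  19.1  -2.7  57.5   0.9 103.3  -4.7] gap 0.997 F [-1.1 -0.  -1. ]
dp [-0.4224 -0.459   0.0512] ang [ 1.600e-03  1.000e-04 -2.428e-01]
```

```bash
python3 - <<'E'
from h import *
A=([290,350,450],Rdown(140)); B=([410,140,420],Rdown(105)); C=([560,120,300],Rdown(105))
go(*A); go(*B,*[np.array(A[0]),A[1]]); go(*C,*[np.array(B[0]),B[1]])
E
```

```text
t 0.77 pos [150.3 607.  452. ] q [-78.5  19.1  -2.7  57.5   0.9 103.3  -4.7] gap 0.997 F [-1.1 -0.  -1. ]
dp [-0.1974 -0.2159  0.0016] ang [ 0.0016 -0.0005  0.4553]
t 0.77 pos [150.3 607.  452. ] q [-78.5  19.1  -2.7  57.5   0.9 103.3  -4.7] gap 0.997 F [-1.1 -0.  -1. ]
dp [-0.2269 -0.0837  0.03  ] ang [0.     0.     0.6109]
t 0.77 pos [150.3 607.  452. ] q [-78.5  19.1  -2.7  57.5   0.9 103.3  -4.7] gap 0.997 F [-1.1 -0.  -1. ]
dp [-0.0581  0.1397  0.12  ] ang [0. 0. 0.]
```

{"method": "jog_arm", "body": {"dp": [[-0.197,-0.216,0],[-0.197,-0.216,0],[-0.197,-0.216,0],[-0.197,-0.216,0],[-0.197,-0.216,0],[-0.197,-0.216,0],[-0.197,-0.216,0],[-0.197,-0.216,0],[-0.197,-0.216,0]], "angular": [[0,0,0.455],[0,0,0.455],[0,0,0.455],[0,0,0.455],[0,0,0.455],[0,0,0.455],[0,0,0.455],[0,0,0.455],[0,0,0.455]], "claw": [0,0,0,0,0,0,0,0,0]}}

```text
t: 1.52
tool_pos: [290.7, 347.4, 450.5]
orientation: [[-0.763, 0.646, -0.001], [0.646, 0.763, -0.0], [0.0, -0.001, -1.0]]
wrist_force: [-0.3, 0.3, -0.4]
finger_gap: 1.0
```

```bash
python3 - <<'E'
from h import *
B=([410,140,420],Rdown(105)); go(*B)
E
```

```text
t 1.52 pos [290.7 347.4 450.5] q [-65.1  -4.5   8.5  84.1   0.7 100.4  -6.7] gap 1.0 F [-0.3  0.3 -0.4]
dp [-0.225  -0.0813  0.0305] ang [-8.000e-04 -1.000e-04  6.067e-01]
```

{"method": "jog_arm", "body": {"dp": [[-0.225,-0.081,0.03],[-0.225,-0.081,0.03],[-0.225,-0.081,0.03],[-0.225,-0.081,0.03],[-0.225,-0.081,0.03],[-0.225,-0.081,0.03],[-0.225,-0.081,0.03],[-0.225,-0.081,0.03]], "angular": [[0,0,0.607],[0,0,0.607],[0,0,0.607],[0,0,0.607],[0,0,0.607],[0,0,0.607],[0,0,0.607],[0,0,0.607]], "claw": [0,0,0,0,0,0,0,0]}}

```text
t: 2.18
tool_pos: [410.0, 142.7, 420.0]
orientation: [[-0.261, 0.965, -0.002], [0.965, 0.261, -0.001], [-0.0, -0.002, -1.0]]
wrist_force: [-0.2, 1.7, -0.3]
finger_gap: 0.999
```

```bash
python3 - <<'E'
from h import *
C=([560,90,300],Rdown(105)); go(*C)
for n in ["scene","top"]:
    im,d=grab_frame(n); cv2.imwrite(f"pics/{n}1.png",im)
E
```

```text
t 2.18 pos [410.  142.7 420. ] q [-51.5  -9.1  22.7  91.    3.5  97.6 -13.5] gap 0.999 F [-0.2  1.7 -0.3]
dp [-0.09    0.1313  0.1198] ang [-0.002   0.0005  0.0027]
```

View pics/scene1.png

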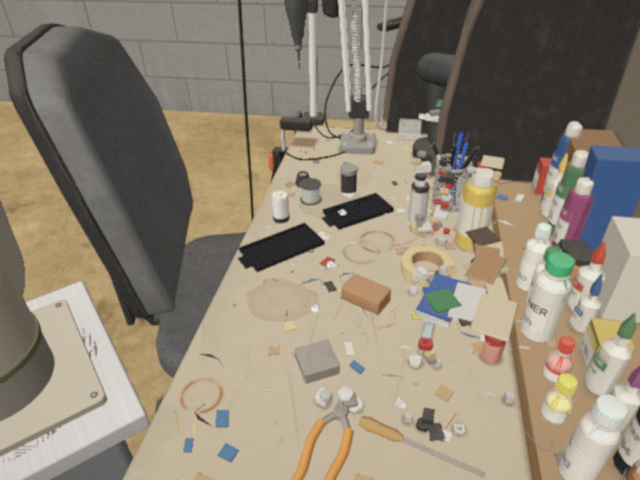

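View pics/top1.png

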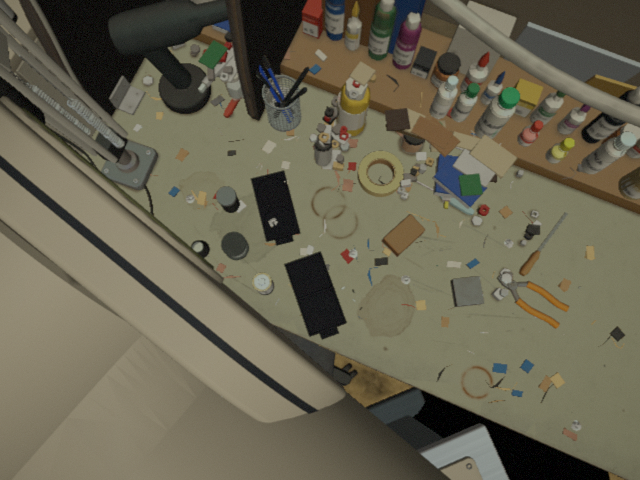

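{"method": "jog_arm", "body": {"dp": [[-0.09,0.131,0.12],[-0.09,0.131,0.12],[-0.09,0.131,0.12],[-0.09,0.131,0.12],[-0.09,0.131,0.12],[-0.09,0.131,0.12],[-0.09,0.131,0.12],[-0.09,0.131,0.12]], "angular": [[0,0,0],[0,0,0],[0,0,0],[0,0,0],[0,0,0],[0,0,0],[0,0,0],[0,0,0]], "claw": [0,0,0,0,0,0,0,0]}}

```text
t: 2.95
tool_pos: [559.5, 92.5, 301.2]
orientation: [[-0.265, 0.964, -0.001], [0.964, 0.265, 0.0], [0.0, -0.001, -1.0]]
wrist_force: [1.1, 0.4, 0.7]
finger_gap: 0.997
```

```bash
cat >> h.py <<'E'
def wpose():
    s=r.get_state(); M=np.array(camera_params("wrist")["mount"]); R=s["orientation"]@M[:3,:3]; o=s["tool_pos"]+s["orientation"]@M[:3,3]
    return R,o
def wray(uv,z,Ro_):
    R,o=Ro_; K=camera_params("wrist")["mtx"]; uv=np.atleast_2d(np.array(uv,float))
    d=(R@np.linalg.inv(K)@np.c_[uv,np.ones(len(uv))].T).T
    return o+d*((z-o[2])/d[:,2])[:,None]
def wcloud(d,Ro_):
    R,o=Ro_; K=camera_params("wrist")["mtx"]; v,u=np.mgrid[:480,:640]
    c=np.stack([(u-K[0,2])/K[0,0]*d,(v-K[1,2])/K[1,1]*d,d],-1); return c@R.T+o
def wsnap(name):
    po=wpose(); im,d=grab_frame("wrist"); cv2.imwrite(f"pics/{name}.png",im); np.savez(f"pics/{name}.npz",im=im,d=d,R=po[0],o=po[1]); return im,d,po
E
python3 - <<'E'
from h import *
go([605,134,100])
wsnap("w1")
im,d=grab_frame("top"); cv2.imwrite("pics/top2.png",im)
E
```

```text
t 2.95 pos [559.5  92.5 301.2] q [-43.1  10.6  33.9  87.9  -5.9  83.3   6.5] gap 0.997 F [1.1 0.4 0.7]
dp [0.0279 0.055  0.2012] ang [0. 0. 0.]
```

View pics/w1.png

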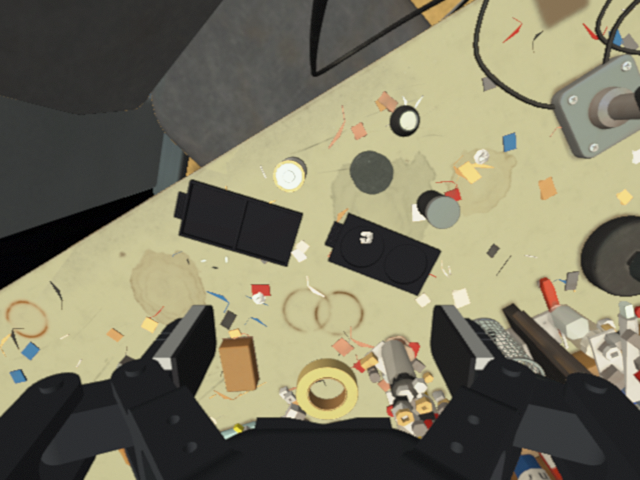

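View pics/top2.png

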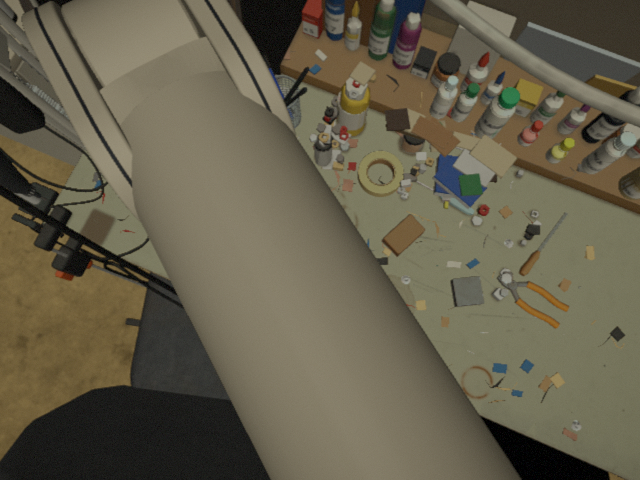

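```bash
python3 - <<'E'
from h import *
z=np.load("pics/w1.npz"); im,d=z["im"],z["d"]; po=(z["R"],z["o"]); P=wcloud(d,po)
for nm,(x,y,zl,h,rr) in dict(cell=(516,110,50,60,16.5),can=(686,115,48,56,18),reel=(605,134,33,39,23),loupe=(626,197,15,26,15)).items():
    s=(np.hypot(P[...,0]-x,P[...,1]-y)<35)&(P[...,2]>zl)&(P[...,2]<h+12)
    q=P[s]; v,u=np.nonzero(s); c,rad=cv2.minEnclosingCircle(q[:,:2].astype(np.float32)); w=wray(np.c_[u,v],h,po)[:,:2].astype(np.float32)
    print(nm,len(q),"cloud",np.round(c,1),round(rad,1),"zmed",np.median(q[:,2]).round(1),"ray",np.round(cv2.minEnclosingCircle(w)[0],1),round(cv2.minEnclosingCircle(w)[1],1),"meanuv",u.mean().round(1),v.mean().round(1))
g=im.max(2)
m=cv2.morphologyEx((g<50).astype(np.uint8),cv2.MORPH_CLOSE,np.ones((7,7)))
cs,_=cv2.findContours(m,cv2.RETR_EXTERNAL,cv2.CHAIN_APPROX_NONE)
for nm,pt,tab in [("sq",(240,225),(180,205)),("rd",(385,253),(333,238))]:
    c=[c for c in cs if cv2.pointPolygonTest(c,pt,False)>0][0]
    w=wray(c[:,0],9,po)[:,:2].astype(np.float32); (ctr,sz,a)=cv2.minAreaRect(w)
    b=cv2.boxPoints((ctr,sz,a)); e=[b[1]-b[0],b[2]-b[1]]; e=max(e,key=np.linalg.norm); e/=np.linalg.norm(e)
    t=wray([tab],9,po)[0,:2]
    if e@(t-ctr)>0: e=-e
    o=np.array(ctr)+6*e; L=34 if nm=="sq" else 30
    print(nm,sz,"org",o,"yaw",np.degrees(np.arctan2(e[1],e[0])),"tabpocket",o-L*e,"other",o+L*e)
s=np.s_[225:250:4,352:382:4]; print(P[s][...,2].round(0)); print(P[237,366])
cv2.imwrite("pics/w1z.png",cv2.resize(im[170:300,310:450],(800,600),interpolation=cv2.INTER_CUBIC))
E
```

```text
cell 795 cloud [517.6 111.1] 16.5 zmed 57.3 ray [517.9 111.9] 16.6 meanuv 288.3 175.5
can 905 cloud [687.6 117.1] 18.2 zmed 55.8 ray [686.3 117.5] 18.9 meanuv 442.1 211.8
reel 1374 cloud [603.9 135.6] 22.8 zmed 38.4 ray [603.8 135.7] 22.8 meanuv 372.0 172.9
loupe 575 cloud [625.7 198.9] 14.5 zmed 21.3 ray [624.2 198.2] 14.3 meanuv 406.1 120.3
sq (70.55552673339844, 146.19227600097656) org [472.84622812  32.69915572] yaw -2.0250545 tabpocket [438.86746454  33.90059701] other [506.8249917   31.49771443]
rd (64.82451629638672, 135.573974609375) org [653.70405388  40.90965605] yaw -6.971419 tabpocket [623.92585182  44.5508821 ] other [683.48225594  37.26842999]
[[ 11.  10.  10.   9. 444.  10.  10.   2.]
 [  3.   1.   2.   4.   3.   4.   9.  10.]
 [  4.   3.   2.   4.   4.   1.   3.   9.]
 [  2.   2.   3.   2.   4.   4.   2.   2.]
 [  3.   2.   3.   5.   4.   1.   2.   2.]
 [  2.   3.   3.   3.   2.   2.   3.   4.]
 [  2.   3.   3.   2.   3.   3.   1.   2.]]
[626.1435443   55.91633022   2.40803953]
```

View pics/w1z.png

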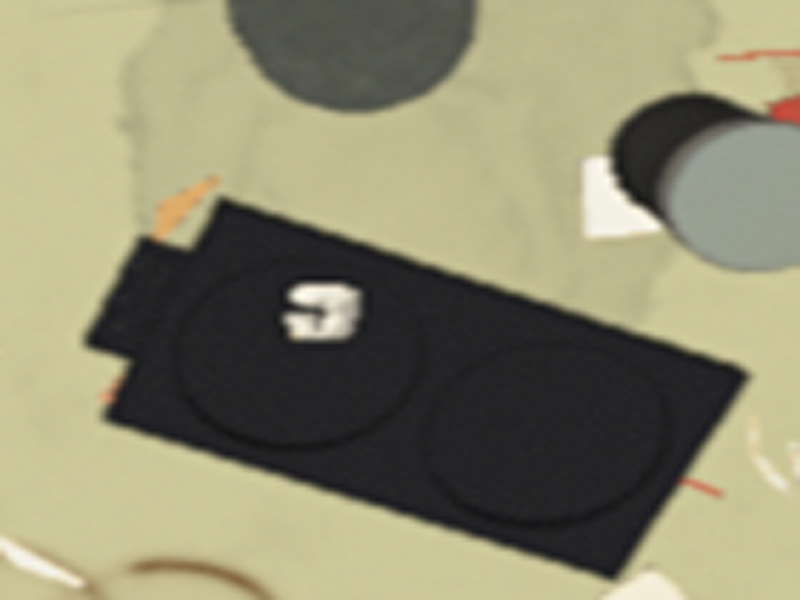

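```bash
python3 - <<'E'
from h import *
go([604,135.5,110],Rdown(105))
E
```

```text
t 3.05 pos [559.6  92.2 302.3] q [-43.1  10.5  34.   87.9  -5.9  83.3   6.5] gap 0.998 F [ 0.2  0.1 -0.1]
dp [0.0298 0.054  0.1925] ang [ 0.0015 -0.0011  0.0066]
```

{"method": "jog_arm", "body": {"dp": [[0.03,0.054,0.192],[0.03,0.054,0.192],[0.03,0.054,0.192],[0.03,0.054,0.192],[0.03,0.054,0.192],[0.03,0.054,0.192],[0.03,0.054,0.192],[0.03,0.054,0.192]], "angular": [[0,0,0.006],[0,0,0.006],[0,0,0.006],[0,0,0.006],[0,0,0.006],[0,0,0.006],[0,0,0.006],[0,0,0.006]], "claw": [40,40,40,40,40,40,40,40], "force": 40}}

```text
t: 3.72
tool_pos: [605.0, 134.0, 112.1]
orientation: [[-0.257, 0.966, 0.003], [0.966, 0.257, 0.001], [0.0, 0.003, -1.0]]
wrist_force: [-0.4, -0.2, 0.3]
finger_gap: 0.843
```

```bash
python3 - <<'E'
from h import *
go([604,135.5,8],Rdown(105))
wsnap("w2"); im,d=grab_frame("scene"); cv2.imwrite("pics/s2.png",im)
E
```

```text
t 3.72 pos [605.  134.  112.1] q [-40.7  25.5  30.8  94.3 -14.2  64.    8.8] gap 0.843 F [-0.4 -0.2  0.3]
dp [ 0.0017 -0.0009  0.1041] ang [ 0.0032 -0.0005 -0.0016]
```

View pics/w2.png

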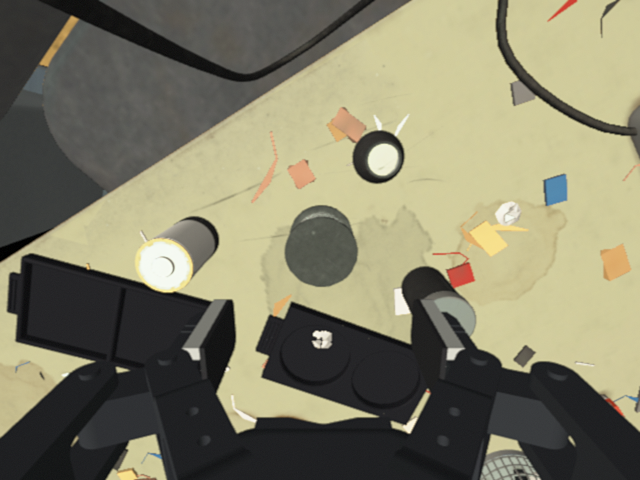

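View pics/s2.png

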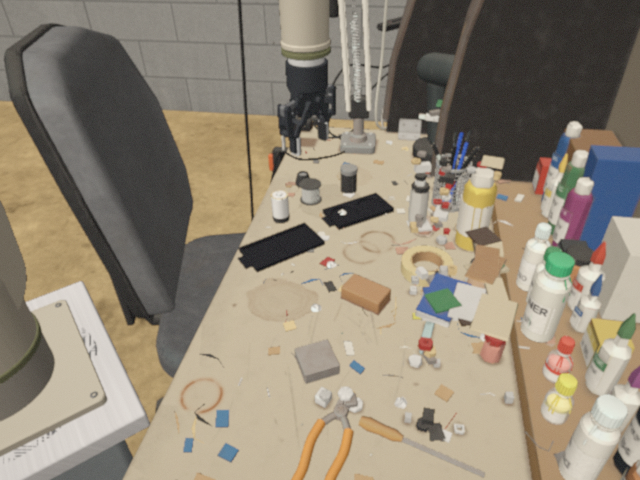

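```bash
cat >> h.py <<'E'
def wmeas(name,objs):
    z=np.load(f"pics/{name}.npz"); im,d=z["im"],z["d"]; po=(z["R"],z["o"]); P=wcloud(d,po); P[d==0]=np.nan
    for nm,(x,y,zl,h) in objs.items():
        s=(np.hypot(P[...,0]-x,P[...,1]-y)<35)&(P[...,2]>zl)&(P[...,2]<h+12); n,lab,st,_=cv2.connectedComponentsWithStats(s.astype(np.uint8))
        if n<2: print(nm,"none"); continue
        s=lab==1+np.argmax(st[1:,4])
        q=P[s]; v,u=np.nonzero(s); c,rad=cv2.minEnclosingCircle(q[:,:2].astype(np.float32)); w=cv2.minEnclosingCircle(wray(np.c_[u,v],h,po)[:,:2].astype(np.float32))
        print(nm,len(q),"cloud",np.round(c,1),round(rad,1),"zmed",np.median(q[:,2]).round(1),"ray",np.round(w[0],1),round(w[1],1),"uv",u.mean().round(),v.mean().round())
E
python3 - <<'E'
from h import *
wmeas("w2",dict(reel=(605,134,30,39),loupe=(626,197,15,26),cell=(516,110,50,60)))
E
```

```text
reel 4021 cloud [604.2 135.5] 23.0 zmed 38.4 ray [604.1 135.9] 22.9 uv 320.0 251.0
loupe 1689 cloud [626.5 199.1] 14.8 zmed 21.1 ray [624.7 199.4] 14.1 uv 380.0 158.0
cell 2691 cloud [517.5 110.8] 17.4 zmed 57.1 ray [519.7 113.9] 17.7 uv 165.0 263.0
```

{"method": "jog_arm", "body": {"dp": [[0.002,-0.001,0.04],[0.002,-0.001,0.075],[0.002,-0.001,0.095],[0.002,-0.001,0.104],[0.002,-0.001,0.104],[0.002,-0.001,0.104]], "angular": [[0,0,0],[0,0,0],[0,0,0],[0,0,0],[0,0,0],[0,0,0]], "claw": [40,40,40,40,40,40]}}

```text
t: 4.32
tool_pos: [603.9, 135.5, 7.3]
orientation: [[-0.257, 0.966, 0.002], [0.966, 0.257, 0.001], [0.0, 0.002, -1.0]]
wrist_force: [-0.4, 0.2, 1.1]
finger_gap: 0.845
```

{"method": "jog_arm", "body": {"dp": [[0,0,0],[0,0,0],[0,0,0],[0,0,0],[0,0,0],[0,0,0],[0,0,0],[0,0,0]], "angular": [[0,0,0],[0,0,0],[0,0,0],[0,0,0],[0,0,0],[0,0,0],[0,0,0],[0,0,0]], "claw": [180,180,180,180,180,180,180,180], "force": 40}}

```text
t: 4.98
tool_pos: [603.9, 135.8, 7.6]
orientation: [[-0.257, 0.966, 0.002], [0.966, 0.257, 0.001], [0.001, 0.003, -1.0]]
wrist_force: [-3.5, -0.5, 10.7]
finger_gap: 0.504
```

```bash
python3 - <<'E'
from h import *
go([604,135.5,110],Rdown(105)); wsnap("w3")
E
```

```text
t 4.98 pos [603.9 135.8   7.6] q [-38.5  32.8  27.9  98.2 -18.4  53.5  11.5] gap 0.504 F [-3.5 -0.5 10.7]
dp [-0.0002  0.0003 -0.1024] ang [ 0.0027 -0.0007 -0.0019]
```

View pics/w3.png

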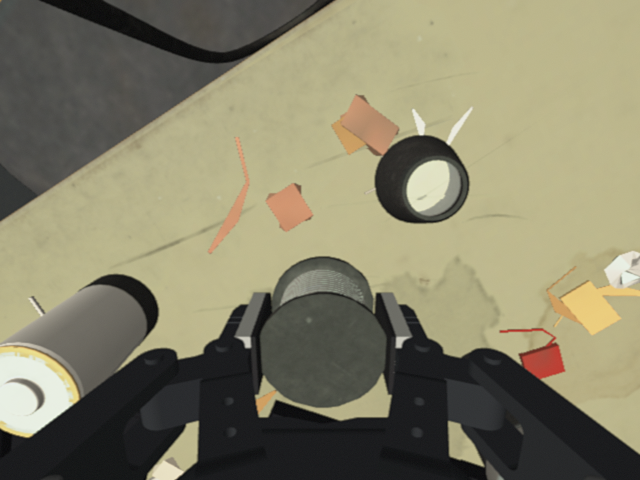

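{"method": "jog_arm", "body": {"dp": [[0,0,-0.01],[0,0,-0.025],[0,0,-0.05],[0,0,-0.08],[0,0,-0.1],[0,0,-0.1],[0,0,-0.1]], "angular": [[0,0,0],[0,0,0],[0,0,0],[0,0,0],[0,0,0],[0,0,0],[0,0,0]], "claw": [180,180,180,180,180,180,180]}}

```text
t: 5.62
tool_pos: [603.4, 135.7, 107.0]
orientation: [[-0.257, 0.966, 0.003], [0.966, 0.257, 0.001], [0.001, 0.003, -1.0]]
wrist_force: [0.0, 0.2, -2.8]
finger_gap: 0.507
```

```bash
python3 - <<'E'
from h import *
go([439,33.5,110],Rdown(105)); wsnap("w4");im,d=grab_frame("scene"); cv2.imwrite("pics/s4.png",im[40:280,180:480])
E
```

```text
t 5.62 pos [603.4 135.7 107. ] q [-40.9  25.7  30.8  94.7 -14.4  63.5   8.8] gap 0.507 F [ 0.   0.2 -2.8]
dp [-0.0565 -0.1851 -0.0036] ang [ 0.0028 -0.0007 -0.0018]
```

View pics/w4.png

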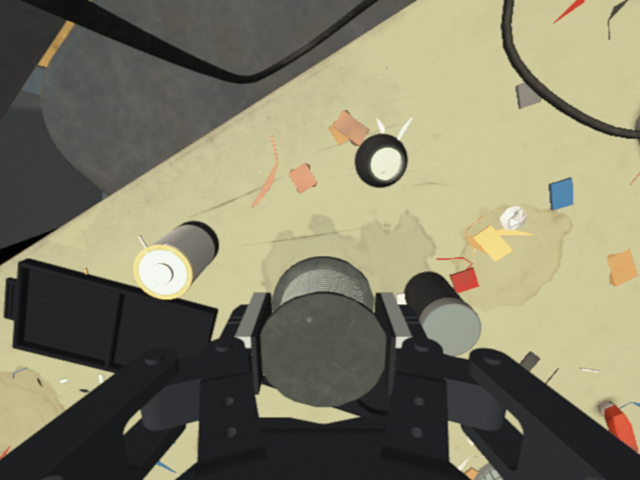

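View pics/s4.png

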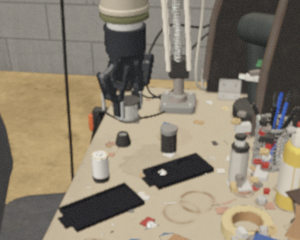

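{"method": "jog_arm", "body": {"dp": [[-0.056,-0.185,-0.003],[-0.056,-0.185,-0.003],[-0.056,-0.185,-0.003],[-0.056,-0.185,-0.003],[-0.056,-0.185,-0.003],[-0.056,-0.185,-0.003],[-0.056,-0.185,-0.003],[-0.056,-0.185,-0.003],[-0.056,-0.185,-0.003]], "angular": [[0,0,0],[0,0,0],[0,0,0],[0,0,0],[0,0,0],[0,0,0],[0,0,0],[0,0,0],[0,0,0]], "claw": [180,180,180,180,180,180,180,180,180]}}

```text
t: 6.47
tool_pos: [438.9, 34.2, 108.1]
orientation: [[-0.258, 0.966, -0.0], [0.966, 0.258, -0.001], [-0.001, -0.0, -1.0]]
wrist_force: [1.0, 0.0, -3.2]
finger_gap: 0.509
```

```bash
python3 - <<'E'
from h import *
go([439,33.5,40],Rdown(105)); wsnap("w5");im,d=grab_frame("scene"); cv2.imwrite("pics/s5.png",im)
E
```

```text
t 6.47 pos [438.9  34.2 108.1] q [-44.4   1.3  34.8 120.4  -0.8  58.5   5.7] gap 0.509 F [ 1.   0.  -3.2]
dp [-0.0007 -0.0001  0.0681] ang [-0.0002  0.0006 -0.001 ]
```

View pics/w5.png

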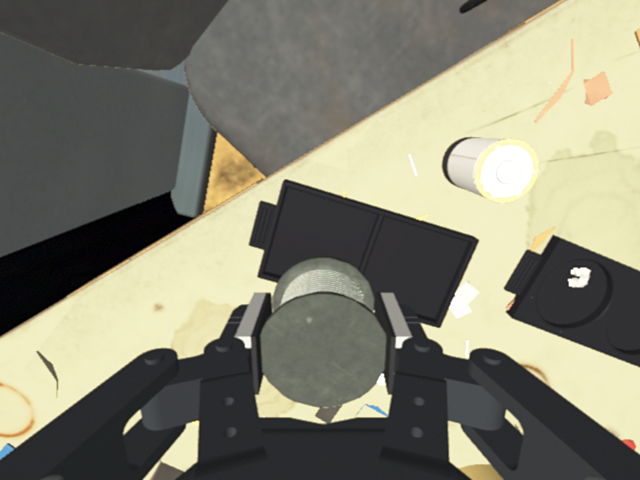

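View pics/s5.png

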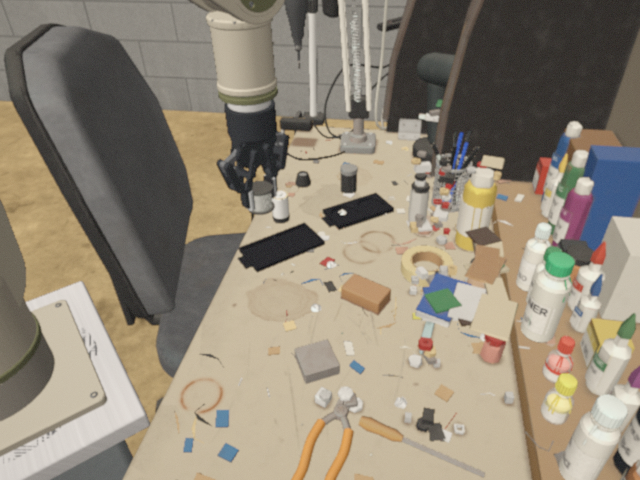

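```bash
python3 - <<'E'
from h import *
z=np.load("pics/w5.npz"); w=wray([(286,181),(261,278),(477,239),(442,326)],10,(z["R"],z["o"]))[:,:2]; print(w.round(1), w.mean(0).round(1))
e=(w[2]-w[0]);e/=np.linalg.norm(e); print(np.degrees(np.arctan2(e[1],e[0])), w.mean(0)-34*e, np.linalg.norm(w[2]-w[0]))
E
```

```text
[[405.4  69.5]
 [404.   -1.3]
 [540.4  64.7]
 [540.6  -4.2]] [472.6  32.2]
-2.0211339930242476 [438.63062641  33.36809895] 135.0528331919349
```

Tray confirmed at (472.6, 32.2). Lower in two stages, open a little, then rise.

{"method": "jog_arm", "body": {"dp": [[0,0,0.035],[0,0,0.065],[0,0,0.085],[0,0,0.093],[0,0,0.097],[0,0,0.097],[0,0,0.097]], "angular": [[0,0,0],[0,0,0],[0,0,0],[0,0,0],[0,0,0],[0,0,0],[0,0,0]], "claw": [180,180,180,180,180,180,180]}}

```text
t: 7.15
tool_pos: [439.2, 33.9, 12.0]
orientation: [[-0.257, 0.966, 0.001], [0.966, 0.257, 0.0], [-0.0, 0.001, -1.0]]
wrist_force: [0.4, -0.4, -1.8]
finger_gap: 0.508
```

```bash
python3 - <<'E'
from h import *
go([439,33.5,10.6],Rdown(105))
E
```

```text
t 7.15 pos [439.2  33.9  12. ] q [-42.   12.5  34.3 124.6  -9.8  45.4  13.5] gap 0.508 F [ 0.4 -0.4 -1.8]
dp [-0.0003 -0.0003  0.0014] ang [ 0.0009  0.0002 -0.0017]
```

{"method": "jog_arm", "body": {"dp": [[0,0,0.001],[0,0,0.001],[0,0,0.001]], "angular": [[0,0,0],[0,0,0],[0,0,0]], "claw": [180,180,180]}}

```text
t: 7.4
tool_pos: [438.8, 34.0, 10.7]
orientation: [[-0.257, 0.966, 0.001], [0.966, 0.257, 0.001], [0.0, 0.001, -1.0]]
wrist_force: [0.3, 0.2, -0.9]
finger_gap: 0.505
```

{"method": "jog_arm", "body": {"dp": [[0,0,0],[0,0,0],[0,0,0],[0,0,0],[0,0,-0.02],[0,0,-0.05],[0,0,-0.09],[0,0,-0.12],[0,0,-0.12]], "angular": [[0,0,0],[0,0,0],[0,0,0],[0,0,0],[0,0,0],[0,0,0],[0,0,0],[0,0,0],[0,0,0]], "claw": [70,70,70,70,70,70,70,70,70]}}

```text
t: 8.15
tool_pos: [441.4, 34.2, 135.8]
orientation: [[-0.256, 0.967, 0.008], [0.967, 0.256, 0.004], [0.001, 0.009, -1.0]]
wrist_force: [1.2, 0.4, -0.1]
finger_gap: 0.722
```

```bash
python3 - <<'E'
from h import *
go([560,120,160],Rdown(90)); wsnap("w6"); wmeas("w6",dict(reel=(439,33.5,30,42)))
E
```

```text
t 8.15 pos [441.4  34.2 135.8] q [-45.9  -1.4  35.7 118.8   0.8  61.9   4.3] gap 0.722 F [ 1.2  0.4 -0.1]
dp [ 0.0525  0.1368 -0.023 ] ang [ 0.0083 -0.0026  0.2593]
reel 3419 cloud [439.2  33.8] 23.1 zmed 41.5 ray [439.2  34.2] 22.9 uv 317.0 244.0
```

View pics/w6.png

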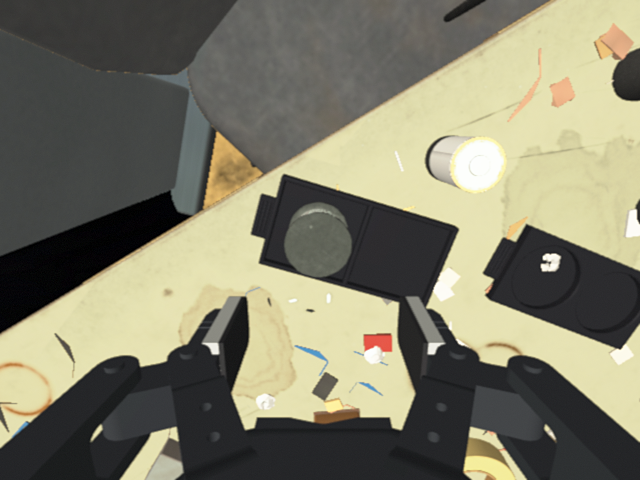

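```bash
python3 - <<'E'
from h import *
Rt=Rdown(90,[1,0,0],20); print(Rt.round(3))
go([600,120,130],Rt)
E
```

```text
[[ 0.     1.     0.   ]
 [ 0.94  -0.     0.342]
 [ 0.342 -0.    -0.94 ]]
t 8.2 pos [440.2  34.4 133.1] q [-45.8  -1.2  35.7 119.    0.7  61.7   4.5] gap 0.728 F [-0.2 -0.4 -0.6]
dp [0.0417 0.1764 0.0042] ang [-0.0397  0.3447  0.2584]
```

{"method": "jog_arm", "body": {"dp": [[0.042,0.176,0.004],[0.042,0.176,0.004],[0.042,0.176,0.004],[0.042,0.176,0.004],[0.042,0.176,0.004],[0.042,0.176,0.004],[0.042,0.176,0.004],[0.042,0.176,0.004]], "angular": [[-0.04,0.345,0.258],[-0.04,0.345,0.258],[-0.04,0.345,0.258],[-0.04,0.345,0.258],[-0.04,0.345,0.258],[-0.04,0.345,0.258],[-0.04,0.345,0.258],[-0.04,0.345,0.258]], "claw": [70,70,70,70,70,70,70,70]}}

```text
t: 8.87
tool_pos: [596.7, 118.9, 125.1]
orientation: [[0.002, 1.0, -0.006], [0.941, -0.0, 0.338], [0.338, -0.007, -0.941]]
wrist_force: [-0.4, 1.2, -0.5]
finger_gap: 0.728
```

```bash
python3 - <<'E'
from h import *
Rt=Rdown(90,[1,0,0],20); s=r.get_state(); print(s["orientation"].round(3))
T=np.array([625.3,200.5,7]); go(T-80*Rt[:,2],Rt)
wsnap("w7"); wmeas("w7",dict(loupe=(625.3,199,12,26))); im,d=grab_frame("scene"); cv2.imwrite("pics/s7.png",im); np.savez("pics/s7.npz",d=d)
E
```

```text
[[ 0.002  1.    -0.006]
 [ 0.941 -0.     0.338]
 [ 0.338 -0.007 -0.941]]
t 8.87 pos [596.7 118.9 125.1] q [-34.4  24.8  37.5  98.  -37.8  67.6  17.1] gap 0.728 F [-0.4  1.2 -0.5]
dp [0.0366 0.0289 0.0586] ang [-0.0064  0.0038 -0.0025]
loupe 1323 cloud [626.3 199. ] 15.6 zmed 21.0 ray [625.5 196.2] 15.0 uv 363.0 182.0
```

View pics/s7.png

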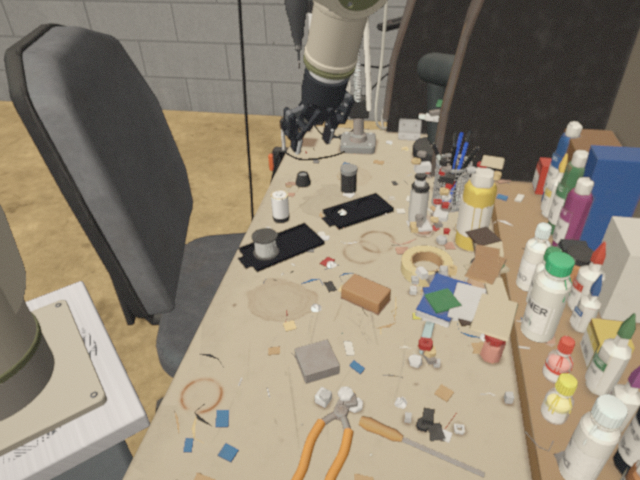

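View pics/w7.png

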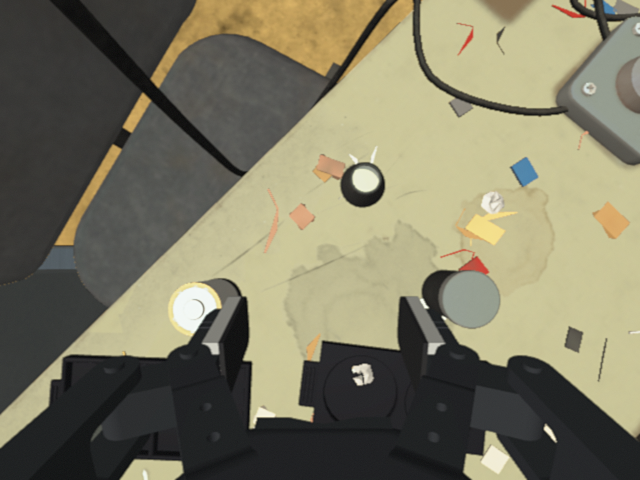

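{"method": "jog_arm", "body": {"dp": [[0.037,0.029,0.03],[0.037,0.029,0.058],[0.037,0.029,0.058],[0.037,0.029,0.058],[0.037,0.029,0.058]], "angular": [[-0.006,0.004,-0.002],[-0.006,0.004,-0.002],[-0.006,0.004,-0.002],[-0.006,0.004,-0.002],[-0.006,0.004,-0.002]], "claw": [70,70,70,70,70]}}

```text
t: 9.38
tool_pos: [626.1, 173.3, 84.6]
orientation: [[-0.0, 1.0, 0.002], [0.939, -0.0, 0.343], [0.343, 0.002, -0.939]]
wrist_force: [-0.2, -0.7, 0.8]
finger_gap: 0.729
```

```bash
python3 - <<'E'
from h import *
Rt=Rdown(90,[1,0,0],20); T=np.array([625.3,200.5,7]); go(T,Rt)
wsnap("w8"); wmeas("w8",dict(loupe=(625.3,199,12,26)))
E
```

```text
t 9.38 pos [626.1 173.3  84.6] q [-35.5  30.9  34.6  95.  -42.   63.8  15.7] gap 0.729 F [-0.2 -0.7  0.8]
dp [-0.0011 -0.0009  0.0822] ang [ 0.0016 -0.0009  0.0001]
loupe 1866 cloud [626.6 199.3] 15.6 zmed 21.1 ray [626.6 199. ] 14.7 uv 322.0 255.0
```

View pics/w8.png

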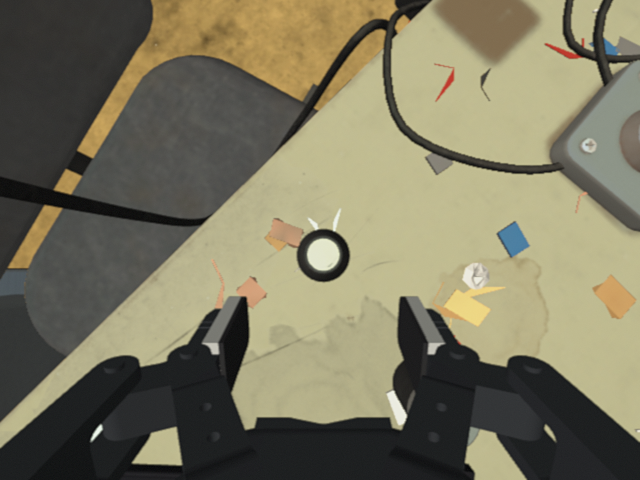

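{"method": "jog_arm", "body": {"dp": [[0,0,0.035],[0,0,0.06],[0,0,0.076],[0,0,0.082],[0,0,0.082],[0,0,0.082]], "angular": [[0,0,0],[0,0,0],[0,0,0],[0,0,0],[0,0,0],[0,0,0]], "claw": [70,70,70,70,70,70]}}

```text
t: 9.93
tool_pos: [627.3, 201.4, 8.4]
orientation: [[-0.0, 1.0, 0.003], [0.939, -0.001, 0.343], [0.343, 0.003, -0.939]]
wrist_force: [-0.1, 0.2, 0.2]
finger_gap: 0.727
```

{"method": "jog_arm", "body": {"dp": [[0,0,0],[0,0,0],[0,0,0],[0,0,0],[0,0,0],[0,0,0],[0,0,0],[0,0,0]], "angular": [[0,0,0],[0,0,0],[0,0,0],[0,0,0],[0,0,0],[0,0,0],[0,0,0],[0,0,0]], "claw": [200,200,200,200,200,200,200,200], "force": 25}}

```text
t: 10.6
tool_pos: [627.4, 201.7, 8.7]
orientation: [[-0.0, 1.0, 0.003], [0.939, -0.001, 0.344], [0.344, 0.003, -0.939]]
wrist_force: [-0.6, -2.7, 4.6]
finger_gap: 0.405
```

```bash
python3 - <<'E'
from h import *
Rt=Rdown(90,[1,0,0],20); T=np.array([625.3,200.5,7]); go(T,Rt)
wsnap("w9"); wmeas("w9",dict(loupe=(625.3,199,12,26)))
E
```

```text
t 10.6 pos [627.4 201.7   8.7] q [-35.2  36.8  31.   96.5 -46.8  57.   18.5] gap 0.405 F [-0.6 -2.7  4.6]
dp [-0.0017 -0.0021  0.0012] ang [ 0.0033 -0.0018  0.0005]
loupe 4257 cloud [627.8 199.4] 15.5 zmed 21.0 ray [627.8 201.4] 14.1 uv 322.0 318.0
```

View pics/w9.png

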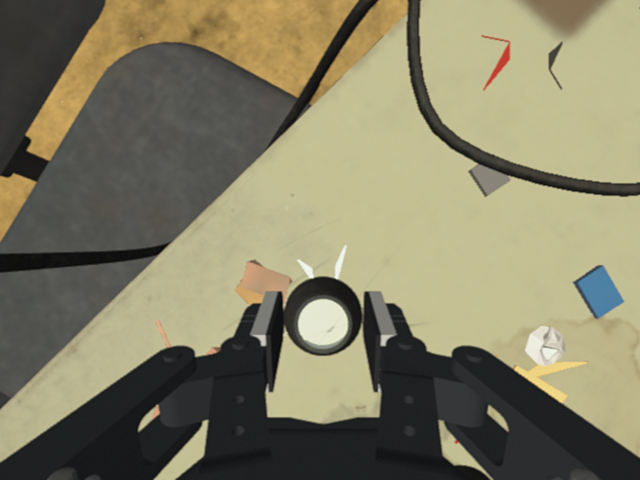

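{"method": "jog_arm", "body": {"dp": [[0,0,-0.01],[0,0,-0.03],[0,0,-0.06],[0,0,-0.09],[0,0,-0.11],[0,0,-0.11],[0,0,-0.11]], "angular": [[0,0,0],[0,0,0],[0,0,0],[0,0,0],[0,0,0],[0,0,0],[0,0,0]], "claw": [200,200,200,200,200,200,200]}}

```text
t: 11.23
tool_pos: [627.2, 163.7, 112.4]
orientation: [[-0.0, 1.0, 0.004], [0.939, -0.001, 0.344], [0.344, 0.004, -0.939]]
wrist_force: [-0.5, 0.8, -1.2]
finger_gap: 0.397
```

```bash
python3 - <<'E'
from h import *
Rp=Ro.from_euler("z",75,degrees=True).as_matrix()@Rdown(90,[1,0,0],20); go([504.5,31.5,110],Rp)
wsnap("w10")
E
```

```text
t 11.23 pos [627.2 163.7 112.4] q [-35.5  29.   35.7  94.  -40.5  66.3  14.8] gap 0.397 F [-0.5  0.8 -1.2]
dp [-0.1249 -0.1226 -0.0438] ang [ 4.5260e-01  9.0000e-04 -1.2294e+00]
```

View pics/w10.png

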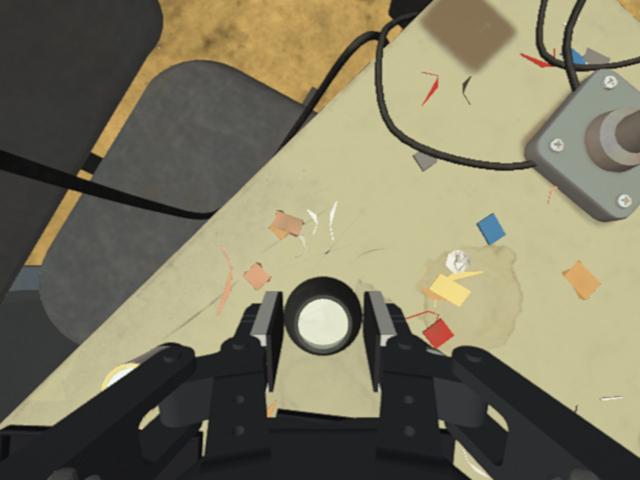

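{"method": "jog_arm", "body": {"dp": [[-0.125,-0.123,-0.044],[-0.125,-0.123,-0.044],[-0.125,-0.123,-0.044],[-0.125,-0.123,-0.044],[-0.125,-0.123,-0.044],[-0.125,-0.123,-0.044],[-0.125,-0.123,-0.044],[-0.125,-0.123,-0.044],[-0.125,-0.123,-0.044],[-0.125,-0.123,-0.044]], "angular": [[0.453,0.001,-1.229],[0.453,0.001,-1.229],[0.453,0.001,-1.229],[0.453,0.001,-1.229],[0.453,0.001,-1.229],[0.453,0.001,-1.229],[0.453,0.001,-1.229],[0.453,0.001,-1.229],[0.453,0.001,-1.229],[0.453,0.001,-1.229]], "claw": [200,200,200,200,200,200,200,200,200,200]}}

```text
t: 12.12
tool_pos: [502.7, 32.3, 107.6]
orientation: [[-0.892, 0.309, -0.33], [0.291, 0.951, 0.105], [0.347, -0.003, -0.938]]
wrist_force: [0.7, -0.5, -0.6]
finger_gap: 0.398
```

{"method": "jog_arm", "body": {"dp": [[0,0,0],[0,0,0]], "angular": [[0,0,0],[0,0,0]], "claw": [200,200]}}

```text
t: 12.28
tool_pos: [502.8, 32.9, 107.8]
orientation: [[-0.89, 0.317, -0.329], [0.298, 0.948, 0.108], [0.346, -0.002, -0.938]]
wrist_force: [-0.0, -0.5, -0.6]
finger_gap: 0.395
```

```bash
python3 - <<'E'
from h import *
Rp=Ro.from_euler("z",75,degrees=True).as_matrix()@Rdown(90,[1,0,0],20); go([504.5,31.5,60],Rp)
wsnap("w11");im,d=grab_frame("scene"); cv2.imwrite("pics/s11.png",im)
E
```

```text
t 12.28 pos [502.8  32.9 107.8] q [-26.   26.4  28.3  95.8 -17.9  81.2  79.3] gap 0.395 F [-0.  -0.5 -0.6]
dp [-0.0184 -0.0007  0.0441] ang [ 0.0187 -0.0044 -0.058 ]
```

View pics/w11.png

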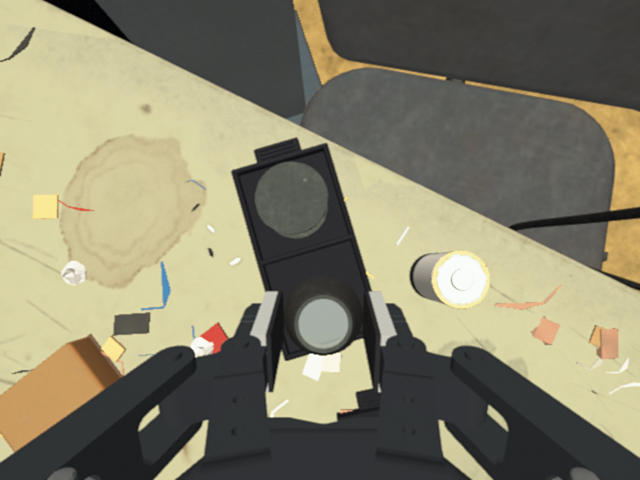

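View pics/s11.png

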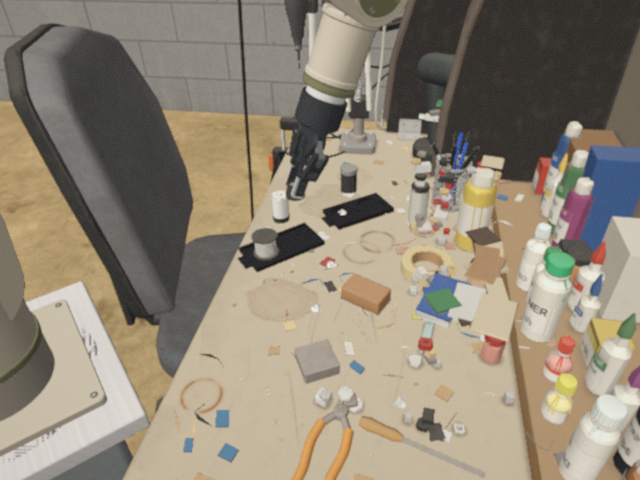

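{"method": "jog_arm", "body": {"dp": [[-0.012,-0.001,0.03],[-0.022,-0.001,0.058],[-0.03,-0.001,0.075],[-0.033,-0.001,0.084],[-0.034,-0.001,0.0875],[-0.034,-0.001,0.0875],[-0.034,-0.001,0.0875]], "angular": [[0.02,0,-0.058],[0.02,0,-0.058],[0.02,0,-0.058],[0.02,0,-0.058],[0.02,0,-0.058],[0.02,0,-0.058],[0.02,0,-0.058]], "claw": [200,200,200,200,200,200,200]}}

```text
t: 12.97
tool_pos: [505.2, 30.1, 15.8]
orientation: [[-0.907, 0.258, -0.332], [0.242, 0.966, 0.088], [0.343, -0.0, -0.939]]
wrist_force: [0.1, -0.6, -0.8]
finger_gap: 0.397
```

```bash
python3 - <<'E'
from h import *
Rp=Ro.from_euler("z",75,degrees=True).as_matrix()@Rdown(90,[1,0,0],20); go([504.5,31.5,12],Rp)
wsnap("w12"); print(r.get_state()["orientation"].round(3))
E
```

```text
t 12.97 pos [505.2  30.1  15.8] q [-24.3  33.6  25.9  98.2 -20.   72.3  84.9] gap 0.397 F [ 0.1 -0.6 -0.8]
dp [-0.0003  0.0012  0.004 ] ang [-0.0006 -0.0016  0.0011]
[[-0.908  0.257 -0.331]
 [ 0.242  0.966  0.088]
 [ 0.343  0.    -0.939]]
```

View pics/w12.png

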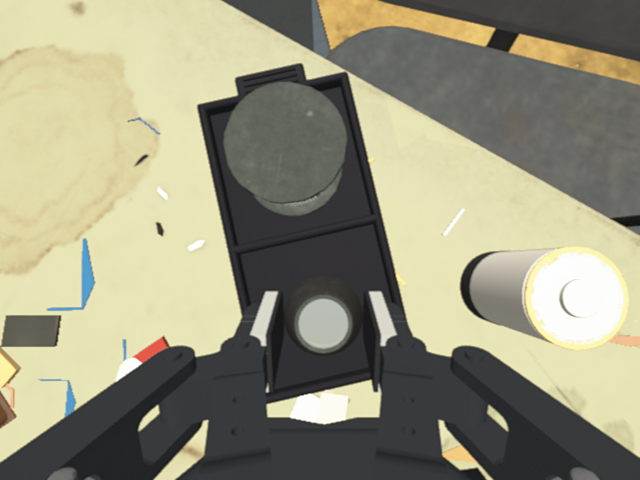

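{"method": "jog_arm", "body": {"dp": [[-0.001,0.001,0.002],[-0.001,0.001,0.004],[-0.001,0.001,0.004],[-0.001,0.001,0.004]], "angular": [[0,0,0],[0,0,0],[0,0,0],[0,0,0]], "claw": [200,200,200,200]}}

```text
t: 13.35
tool_pos: [505.4, 31.6, 11.6]
orientation: [[-0.908, 0.256, -0.331], [0.241, 0.967, 0.089], [0.343, 0.001, -0.939]]
wrist_force: [0.8, -0.2, 5.9]
finger_gap: 0.392
```

{"method": "jog_arm", "body": {"dp": [[0,0,0],[0,0,0],[0,0,0],[0,0,0],[0,0,-0.01],[0,0,-0.03],[0,0,-0.06],[0,0,-0.1],[0,0,-0.12],[0,0,-0.12]], "angular": [[0,0,0],[0,0,0],[0,0,0],[0,0,0],[0,0,0],[0,0,0],[0,0,0],[0,0,0],[0,0,0],[0,0,0]], "claw": [95,95,95,95,95,95,95,95,95,95]}}

```text
t: 14.18
tool_pos: [548.0, 20.0, 128.5]
orientation: [[-0.91, 0.257, -0.326], [0.242, 0.966, 0.088], [0.338, 0.002, -0.941]]
wrist_force: [-0.3, -0.6, 0.1]
finger_gap: 0.629
```

```bash
python3 - <<'E'
from h import *
go([640,117,150],Rdown(165))
wsnap("w13"); wmeas("w13",dict(loupe=(506.6,31,15,29),reel=(439,34,30,42),cell=(517,111,50,60),can=(687,117,48,56)))
E
```

```text
t 14.18 pos [548.   20.  128.5] q [-23.6  30.4  28.1  87.5 -17.7  85.6  83.2] gap 0.629 F [-0.3 -0.6  0.1]
dp [-0.053   0.1175 -0.0416] ang [ 0.0014 -0.3443  0.0019]
loupe 1342 cloud [509.   31.2] 15.5 zmed 24.0 ray [509.9  30.9] 14.7 uv 323.0 233.0
reel 3474 cloud [439.5  33.7] 23.0 zmed 41.5 ray [439.9  33.6] 23.0 uv 300.0 132.0
cell 2222 cloud [518.1 111. ] 16.8 zmed 57.3 ray [518.2 108.9] 17.2 uv 447.0 210.0
can 184 cloud [683.8  99.9] 6.0 zmed 54.4 ray [680.5 101.9] 7.4 uv 504.0 472.0
```

View pics/w13.png

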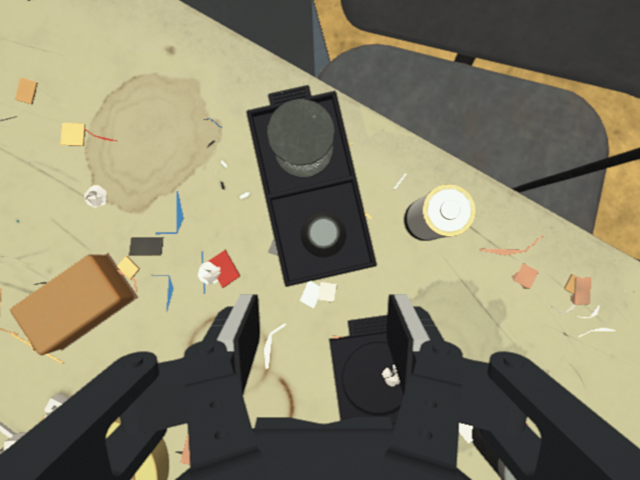

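```bash
python3 - <<'E'
from h import *
go([687.5,117.2,105],Rdown(173))
E
```

```text
t 14.23 pos [546.4  20.3 126.1] q [-23.6  30.4  28.1  87.7 -17.7  85.4  83.2] gap 0.631 F [0.4 0.1 0.5]
dp [-0.112   0.1299 -0.018 ] ang [ 0.0247 -0.3467 -0.1362]
```

{"method": "jog_arm", "body": {"dp": [[-0.112,0.13,-0.018],[-0.112,0.13,-0.018],[-0.112,0.13,-0.018],[-0.112,0.13,-0.018],[-0.112,0.13,-0.018],[-0.112,0.13,-0.018],[-0.112,0.13,-0.018]], "angular": [[0.025,-0.347,-0.136],[0.025,-0.347,-0.136],[0.025,-0.347,-0.136],[0.025,-0.347,-0.136],[0.025,-0.347,-0.136],[0.025,-0.347,-0.136],[0.025,-0.347,-0.136]], "claw": [85,85,85,85,85,85,85]}}

```text
t: 14.82
tool_pos: [684.8, 117.5, 100.6]
orientation: [[-0.993, 0.121, -0.007], [0.121, 0.993, -0.002], [0.006, -0.002, -1.0]]
wrist_force: [0.2, -0.9, -0.0]
finger_gap: 0.666
```

```bash
python3 - <<'E'
from h import *
go([687.5,117.2,10],Rdown(173))
wsnap("w14"); wmeas("w14",dict(can=(687,117,46,56)))
E
```

```text
t 14.82 pos [684.8 117.5 100.6] q [-31.2  35.   25.9  81.1 -15.6  67.8  79.7] gap 0.666 F [ 0.2 -0.9 -0. ]
dp [-0.0033  0.0003  0.0906] ang [-0.0025 -0.0063  0.0004]
can 3297 cloud [688.  116.7] 18.2 zmed 55.8 ray [686.6 116.9] 18.8 uv 321.0 274.0
```

View pics/w14.png

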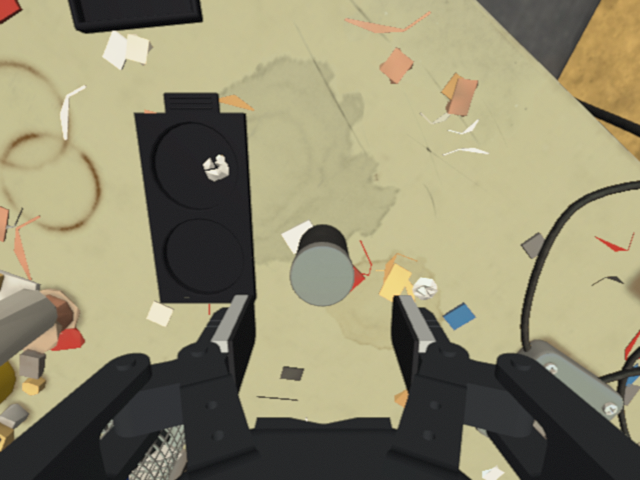

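{"method": "jog_arm", "body": {"dp": [[-0.003,0,0.035],[-0.003,0,0.065],[-0.003,0,0.083],[-0.003,0,0.09],[-0.003,0,0.09],[-0.003,0,0.09]], "angular": [[0,-0.006,0],[0,-0.006,0],[0,-0.006,0],[0,-0.006,0],[0,-0.006,0],[0,-0.006,0]], "claw": [85,85,85,85,85,85]}}

```text
t: 15.37
tool_pos: [688.5, 116.7, 12.9]
orientation: [[-0.992, 0.123, 0.003], [0.123, 0.992, -0.001], [-0.003, -0.001, -1.0]]
wrist_force: [0.7, -0.8, 1.6]
finger_gap: 0.664
```

{"method": "jog_arm", "body": {"dp": [[0,0,0],[0,0,0],[0,0,0],[0,0,0],[0,0,0],[0,0,0],[0,0,0]], "angular": [[0,0,0],[0,0,0],[0,0,0],[0,0,0],[0,0,0],[0,0,0],[0,0,0]], "claw": [200,200,200,200,200,200,200], "force": 25}}

```text
t: 15.95
tool_pos: [689.2, 117.3, 13.6]
orientation: [[-0.993, 0.122, 0.004], [0.122, 0.993, -0.001], [-0.004, -0.0, -1.0]]
wrist_force: [-1.1, -2.2, 6.7]
finger_gap: 0.405
```

```bash
python3 - <<'E'
from h import *
go([687.5,117.2,105],Rdown(173))
z=np.load("pics/w14.npz"); w=wray([(135,114),(245,112),(160,303),(253,300)],10,(z["R"],z["o"]))[:,:2]; print(w.round(1), w.mean(0).round(1))
wsnap("w15"); wmeas("w15",dict(can=(687,117,46,56)))
E
```

```text
t 15.95 pos [689.2 117.3  13.6] q [-30.   40.3  24.1  84.2 -17.8  59.1  81.1] gap 0.405 F [-1.1 -2.2  6.7]
dp [ 0.0013 -0.0003 -0.0914] ang [-0.0004  0.0042  0.0001]
[[5.885e+02 1.590e+01]
 [5.954e+02 8.180e+01]
 [7.122e+02 1.000e-01]
 [7.178e+02 6.490e+01]] [653.5  40.7]
can 13682 cloud [686.5 117.1] 34.9 zmed 56.1 ray [695.9 115.8] 39.7 uv 321.0 358.0
```

View pics/w15.png

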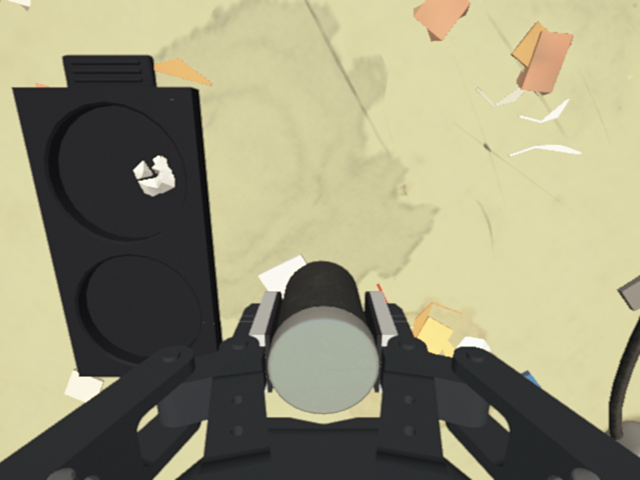

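{"method": "jog_arm", "body": {"dp": [[0,0,-0.01],[0,0,-0.03],[0,0,-0.06],[0,0,-0.08],[0,0,-0.08],[0,0,-0.08]], "angular": [[0,0.004,0],[0,0.004,0],[0,0.004,0],[0,0.004,0],[0,0.004,0],[0,0.004,0]], "claw": [200,200,200,200,200,200]}}

```text
t: 16.5
tool_pos: [688.8, 117.9, 93.8]
orientation: [[-0.993, 0.121, 0.0], [0.121, 0.993, 0.0], [-0.0, 0.0, -1.0]]
wrist_force: [-0.1, -0.7, -1.5]
finger_gap: 0.408
```

```bash
python3 - <<'E'
from h import *
go([625.4,44.6,90],Rdown(173))
E
```

```text
t 16.5 pos [688.8 117.9  93.8] q [-31.   35.5  25.7  81.1 -15.9  66.9  79.9] gap 0.408 F [-0.1 -0.7 -1.5]
dp [ 0.054  -0.0804  0.0037] ang [0.0004 0.0003 0.0005]
```

{"method": "jog_arm", "body": {"dp": [[0.054,-0.08,0.003],[0.054,-0.08,0.003],[0.054,-0.08,0.003],[0.054,-0.08,0.003],[0.054,-0.08,0.003]], "angular": [[0,0,0],[0,0,0],[0,0,0],[0,0,0],[0,0,0]], "claw": [200,200,200,200,200]}}

```text
t: 16.92
tool_pos: [623.6, 44.2, 88.3]
orientation: [[-0.992, 0.123, -0.004], [0.123, 0.992, -0.0], [0.004, -0.001, -1.0]]
wrist_force: [0.1, 0.5, -0.5]
finger_gap: 0.405
```

```bash
python3 - <<'E'
from h import *
go([625.4,44.6,20],Rdown(173)); wsnap("w16")
E
```

```text
t 16.92 pos [623.6  44.2  88.3] q [-29.3  27.4  27.3  94.  -13.8  62.2  84.8] gap 0.405 F [ 0.1  0.5 -0.5]
dp [-0.0019  0.0007  0.0683] ang [-0.0009 -0.0038 -0.0009]
```

View pics/w16.png

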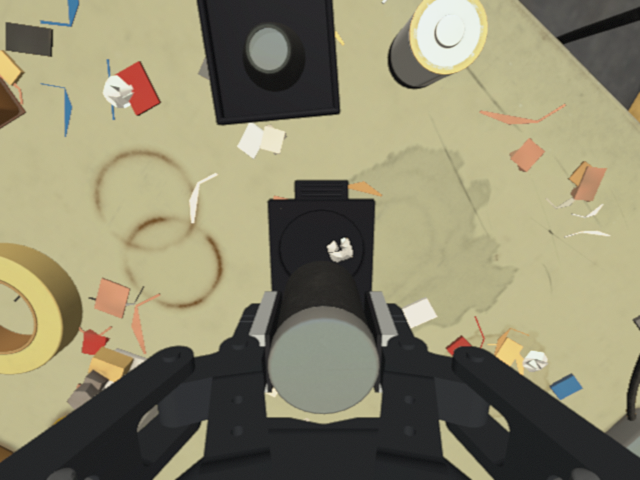

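{"method": "jog_arm", "body": {"dp": [[-0.002,0,0.035],[-0.002,0,0.058],[-0.002,0,0.066],[-0.002,0,0.069],[-0.002,0,0.069],[-0.002,0,0.069]], "angular": [[0,-0.004,0],[0,-0.004,0],[0,-0.004,0],[0,-0.004,0],[0,-0.004,0],[0,-0.004,0]], "claw": [200,200,200,200,200,200]}}

```text
t: 17.47
tool_pos: [627.3, 44.8, 21.0]
orientation: [[-0.993, 0.121, 0.003], [0.121, 0.993, -0.001], [-0.003, -0.001, -1.0]]
wrist_force: [0.5, -0.7, 0.5]
finger_gap: 0.402
```

```bash
python3 - <<'E'
from h import *
go([625.4,44.6,16.8],Rdown(173)); wsnap("w17")
E
```

```text
t 17.47 pos [627.3  44.8  21. ] q [-28.   32.3  25.6  96.1 -16.2  55.1  86.5] gap 0.402 F [ 0.5 -0.7  0.5]
dp [ 0.0019 -0.0004  0.0042] ang [-0.0007  0.003   0.0008]
```

View pics/w17.png

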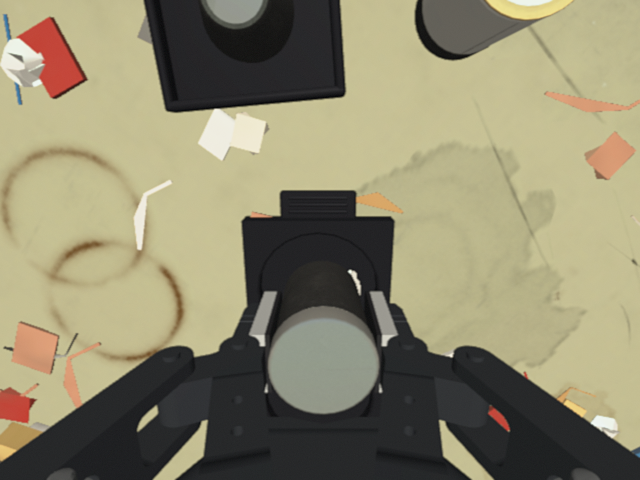

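{"method": "jog_arm", "body": {"dp": [[0.002,0,0.002],[0.002,0,0.004],[0.002,0,0.004],[0.002,0,0.004]], "angular": [[0,0.003,0],[0,0.003,0],[0,0.003,0],[0,0.003,0]], "claw": [200,200,200,200]}}

```text
t: 17.85
tool_pos: [624.9, 44.8, 16.6]
orientation: [[-0.993, 0.121, -0.0], [0.121, 0.993, -0.0], [0.0, -0.0, -1.0]]
wrist_force: [-1.3, -0.3, 4.3]
finger_gap: 0.407
```

```bash
python3 - <<'E'
from h import *
go([625.4,44.6,16.6],Rdown(173))
E
```

```text
t 17.85 pos [624.9  44.8  16.6] q [-27.9  32.5  25.5  96.5 -16.4  54.8  86.6] gap 0.407 F [-1.3 -0.3  4.3]
dp [-0.0005 -0.0002 -0.    ] ang [-0.0004 -0.0002  0.0004]
```

Contact with the floor is felt (4 N). Release and rise.

{"method": "jog_arm", "body": {"dp": [[0,0,0],[0,0,0],[0,0,0],[0,0,0],[0,0,-0.01],[0,0,-0.03],[0,0,-0.07],[0,0,-0.11],[0,0,-0.13],[0,0,-0.13]], "angular": [[0,0,0],[0,0,0],[0,0,0],[0,0,0],[0,0,0],[0,0,0],[0,0,0],[0,0,0],[0,0,0],[0,0,0]], "claw": [95,95,95,95,95,95,95,95,95,95]}}

```text
t: 18.68
tool_pos: [627.4, 44.7, 152.4]
orientation: [[-0.993, 0.122, 0.007], [0.122, 0.993, 0.001], [-0.007, 0.002, -1.0]]
wrist_force: [0.0, -0.2, 0.1]
finger_gap: 0.628
```

```bash
python3 - <<'E'
from h import *
go([518,111,120],Rdown(173)); wsnap("w18"); wmeas("w18",dict(can=(623.7,44.3,46,59),cell=(518,111,50,60),loupe=(508,31,15,29)))
E
```

```text
t 18.68 pos [627.4  44.7 152.4] q [-30.3  23.7  28.6  90.6 -12.   68.3  83.6] gap 0.628 F [ 0.  -0.2  0.1]
dp [0.1169 0.0524 0.0317] ang [ 0.0019  0.007  -0.0001]
can 2229 cloud [623.8  44.5] 18.0 zmed 58.8 ray [622.8  44.5] 18.5 uv 321.0 236.0
cell 2850 cloud [517.8 110.9] 16.7 zmed 57.3 ray [519.  109.8] 16.9 uv 410.0 51.0
loupe 1691 cloud [509.   31.3] 15.5 zmed 23.9 ray [511.2  32.4] 14.7 uv 281.0 64.0
```

View pics/w18.png

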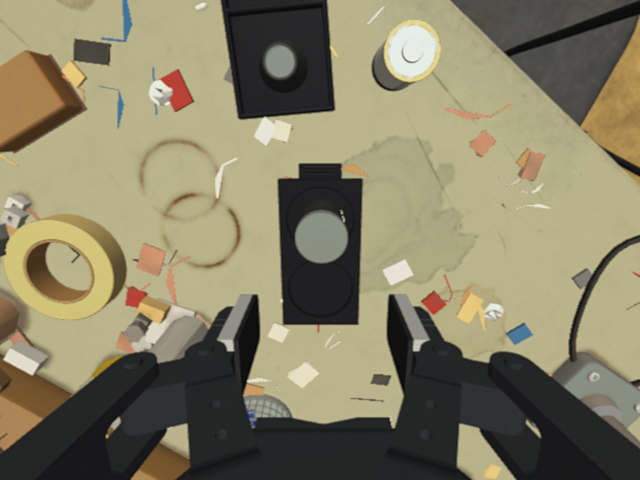

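{"method": "jog_arm", "body": {"dp": [[0.117,0.052,0.032],[0.117,0.052,0.032],[0.117,0.052,0.032],[0.117,0.052,0.032],[0.117,0.052,0.032],[0.117,0.052,0.032]], "angular": [[0,0.007,0],[0,0.007,0],[0,0.007,0],[0,0.007,0],[0,0.007,0],[0,0.007,0]], "claw": [85,85,85,85,85,85]}}

```text
t: 19.23
tool_pos: [514.4, 110.7, 113.8]
orientation: [[-0.993, 0.121, -0.009], [0.121, 0.993, -0.0], [0.009, -0.001, -1.0]]
wrist_force: [0.9, -0.6, 0.4]
finger_gap: 0.671
```

```bash
python3 - <<'E'
from h import *
go([518,111,15],Rdown(173)); wsnap("w19"); wmeas("w19",dict(cell=(518,111,50,60)))
E
```

```text
t 19.23 pos [514.4 110.7 113.8] q [-40.8  13.3  26.9 107.6  -7.   61.1  72. ] gap 0.671 F [ 0.9 -0.6  0.4]
dp [-0.0044  0.0008  0.0988] ang [-0.0011 -0.0088  0.0012]
cell 2497 cloud [517.7 110.8] 16.8 zmed 57.2 ray [515.6 111. ] 17.1 uv 323.0 267.0
```

View pics/w19.png

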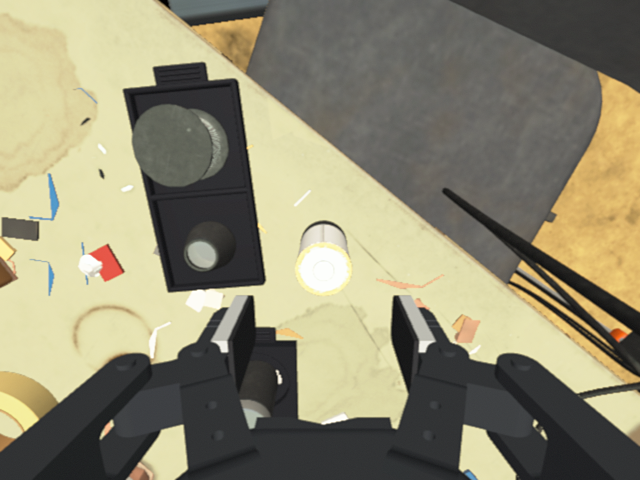

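{"method": "jog_arm", "body": {"dp": [[-0.002,0,0.035],[-0.003,0,0.07],[-0.004,0,0.09],[-0.004,0,0.098],[-0.004,0,0.098],[-0.004,0,0.098]], "angular": [[0,-0.009,0],[0,-0.009,0],[0,-0.009,0],[0,-0.009,0],[0,-0.009,0],[0,-0.009,0]], "claw": [85,85,85,85,85,85]}}

```text
t: 19.78
tool_pos: [518.9, 109.5, 16.6]
orientation: [[-0.992, 0.123, 0.001], [0.123, 0.992, -0.002], [-0.001, -0.001, -1.0]]
wrist_force: [1.1, -0.8, 1.5]
finger_gap: 0.667
```

{"method": "jog_arm", "body": {"dp": [[0,0,0],[0,0,0],[0,0,0],[0,0,0],[0,0,0],[0,0,0],[0,0,0]], "angular": [[0,0,0],[0,0,0],[0,0,0],[0,0,0],[0,0,0],[0,0,0],[0,0,0]], "claw": [210,210,210,210,210,210,210], "force": 35}}

```text
t: 20.37
tool_pos: [519.1, 110.3, 17.5]
orientation: [[-0.993, 0.122, 0.003], [0.122, 0.993, -0.0], [-0.003, 0.0, -1.0]]
wrist_force: [-1.2, -1.0, 5.7]
finger_gap: 0.376
```

```bash
python3 - <<'E'
from h import *
go([518,111,115],Rdown(173)); wsnap("w20")
E
```

```text
t 20.37 pos [519.1 110.3  17.5] q [-38.5  21.6  25.  111.4 -11.8  49.3  75.7] gap 0.376 F [-1.2 -1.   5.7]
dp [ 0.0009  0.0006 -0.0975] ang [0.0003 0.003  0.0002]
```

View pics/w20.png

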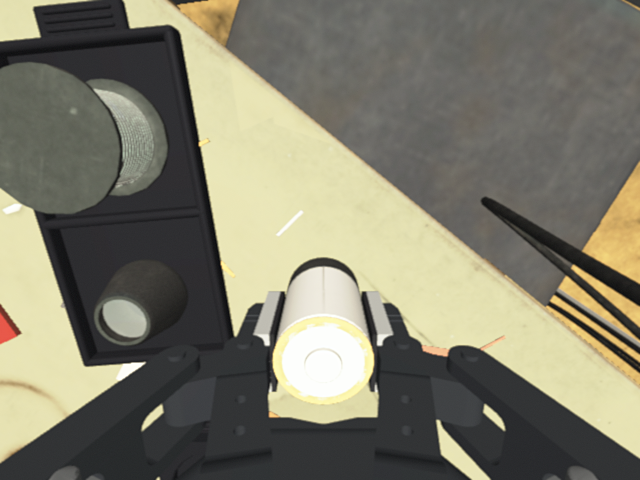

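{"method": "jog_arm", "body": {"dp": [[0,0,-0.01],[0,0,-0.03],[0,0,-0.07],[0,0,-0.1],[0,0,-0.12],[0,0,-0.12],[0,0,-0.12]], "angular": [[0,0.003,0],[0,0.003,0],[0,0.003,0],[0,0.003,0],[0,0.003,0],[0,0.003,0],[0,0.003,0]], "claw": [210,210,210,210,210,210,210]}}

```text
t: 21.0
tool_pos: [518.4, 110.6, 137.6]
orientation: [[-0.993, 0.121, -0.0], [0.121, 0.993, 0.001], [0.0, 0.001, -1.0]]
wrist_force: [0.1, 0.0, -2.0]
finger_gap: 0.37
```

```bash
python3 - <<'E'
from h import *
go([684.8,36.8,130],Rdown(173))
E
```

```text
t 21.0 pos [518.4 110.6 137.6] q [-41.4  11.8  27.4 106.2  -6.1  63.5  71.3] gap 0.37 F [ 0.1  0.  -2. ]
dp [-0.1741 -0.0531  0.0075] ang [ 0.001  -0.0001  0.0005]
```

{"method": "jog_arm", "body": {"dp": [[-0.174,-0.053,0.007],[-0.174,-0.053,0.007],[-0.174,-0.053,0.007],[-0.174,-0.053,0.007],[-0.174,-0.053,0.007],[-0.174,-0.053,0.007],[-0.174,-0.053,0.007]], "angular": [[0,0,0],[0,0,0],[0,0,0],[0,0,0],[0,0,0],[0,0,0],[0,0,0]], "claw": [210,210,210,210,210,210,210]}}

```text
t: 21.58
tool_pos: [683.4, 35.6, 126.3]
orientation: [[-0.992, 0.123, -0.006], [0.123, 0.992, -0.002], [0.006, -0.003, -1.0]]
wrist_force: [-0.3, -0.1, -1.9]
finger_gap: 0.371
```

```bash
python3 - <<'E'
from h import *
go([684.8,36.8,26],Rdown(173)); wsnap("w21")
E
```

```text
t 21.58 pos [683.4  35.6 126.3] q [-26.7  32.8  28.8  81.9 -16.   69.8  86.7] gap 0.371 F [-0.3 -0.1 -1.9]
dp [-0.0018  0.0016  0.1003] ang [-0.0025 -0.0055 -0.001 ]
```

View pics/w21.png

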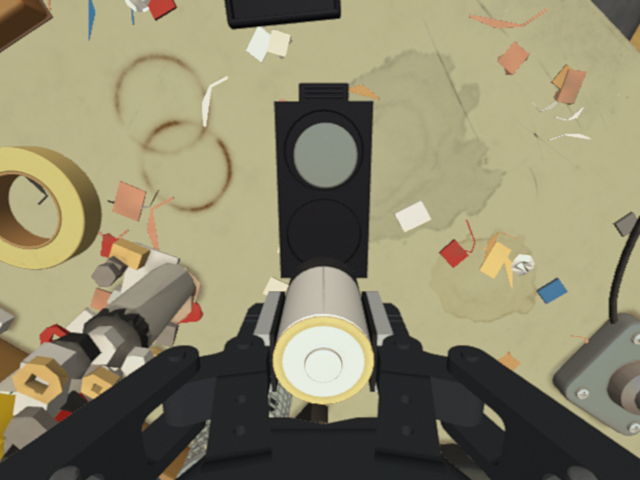

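{"method": "jog_arm", "body": {"dp": [[-0.002,0.001,0.035],[-0.002,0.001,0.07],[-0.002,0.001,0.09],[-0.002,0.001,0.1],[-0.002,0.001,0.1],[-0.002,0.001,0.1]], "angular": [[-0.002,-0.006,0],[-0.002,-0.006,0],[-0.002,-0.006,0],[-0.002,-0.006,0],[-0.002,-0.006,0],[-0.002,-0.006,0]], "claw": [210,210,210,210,210,210]}}

```text
t: 22.13
tool_pos: [685.9, 37.8, 29.5]
orientation: [[-0.993, 0.121, 0.004], [0.121, 0.993, 0.001], [-0.004, 0.001, -1.0]]
wrist_force: [-0.1, 0.4, -1.7]
finger_gap: 0.373
```

```bash
python3 - <<'E'
from h import *
go([684.8,36.8,20.5],Rdown(173)); wsnap("w22")
E
```

```text
t 22.13 pos [685.9  37.8  29.5] q [-25.6  38.3  26.6  86.1 -18.7  59.9  88.5] gap 0.373 F [-0.1  0.4 -1.7]
dp [ 0.001  -0.0012  0.0089] ang [0.0014 0.0039 0.0011]
```

View pics/w22.png

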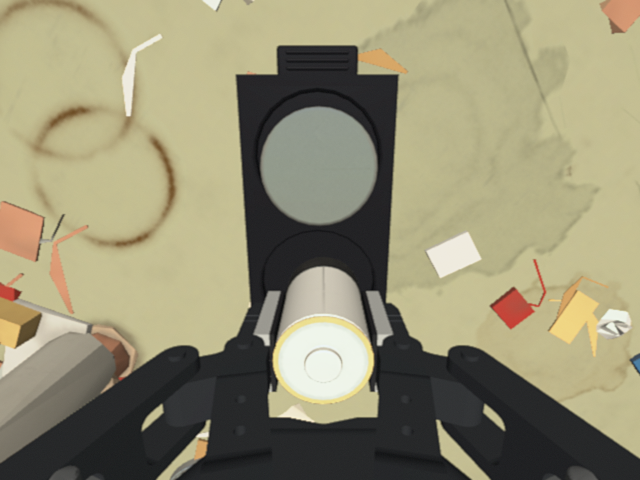

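{"method": "jog_arm", "body": {"dp": [[0.001,-0.001,0.004],[0.001,-0.001,0.007],[0.001,-0.001,0.009],[0.001,-0.001,0.009],[0.001,-0.001,0.009]], "angular": [[0.001,0.004,0],[0.001,0.004,0],[0.001,0.004,0],[0.001,0.004,0],[0.001,0.004,0]], "claw": [210,210,210,210,210]}}

```text
t: 22.6
tool_pos: [685.4, 36.3, 20.7]
orientation: [[-0.993, 0.122, 0.001], [0.122, 0.993, 0.0], [-0.001, 0.001, -1.0]]
wrist_force: [-1.6, 0.1, 6.8]
finger_gap: 0.371
```

```bash
python3 - <<'E'
from h import *
go([684.8,36.8,20.5],Rdown(173))
E
```

```text
t 22.6 pos [685.4  36.3  20.7] q [-25.3  38.9  26.4  86.2 -19.   59.3  88.7] gap 0.371 F [-1.6  0.1  6.8]
dp [0.0006 0.0004 0.0002] ang [0.0005 0.0008 0.0003]
```

Cell is on the floor (about 8 N contact). Release, rise and check.

{"method": "jog_arm", "body": {"dp": [[0,0,0],[0,0,0],[0,0,0],[0,0,0],[0,0,-0.01],[0,0,-0.03],[0,0,-0.07],[0,0,-0.11],[0,0,-0.15],[0,0,-0.15]], "angular": [[0,0,0],[0,0,0],[0,0,0],[0,0,0],[0,0,0],[0,0,0],[0,0,0],[0,0,0],[0,0,0],[0,0,0]], "claw": [95,95,95,95,95,95,95,95,95,95]}}

```text
t: 23.43
tool_pos: [688.7, 35.8, 179.7]
orientation: [[-0.992, 0.122, 0.012], [0.122, 0.993, 0.002], [-0.012, 0.003, -1.0]]
wrist_force: [1.3, 0.2, 1.1]
finger_gap: 0.625
```

{"method": "jog_arm", "body": {"dp": [[0.07,0,-0.06],[0.07,0,-0.06],[0.07,0,-0.06],[0.07,0,-0.06]], "angular": [[0,0,0],[0,0,0],[0,0,0],[0,0,0]], "claw": [95,95,95,95]}}

```text
t: 23.77
tool_pos: [615.4, 45.2, 233.0]
orientation: [[-0.993, 0.121, 0.004], [0.121, 0.993, 0.002], [-0.004, 0.003, -1.0]]
wrist_force: [1.0, -0.3, 0.5]
finger_gap: 0.629
```

```bash
python3 - <<'E'
from h import *
go([600,40,200],Rdown(173)); wsnap("w23"); wmeas("w23",dict(can=(623.7,44.3,46,59),cell=(683.5,37,50,63),loupe=(508,31,15,29),reel=(439,34,30,42)))
im,d=grab_frame("scene"); cv2.imwrite("pics/s23.png",im)
E
```

```text
t 23.77 pos [615.4  45.2 233. ] q [-32.8  19.1  31.1  86.6 -10.1  76.8  82.3] gap 0.629 F [ 1.  -0.3  0.5]
dp [ 0.0147 -0.0071  0.0329] ang [0.0029 0.0038 0.0008]
can 1275 cloud [623.9  44.4] 18.1 zmed 58.8 ray [623.   44.6] 18.4 uv 322.0 225.0
cell 1000 cloud [683.7  36.8] 16.6 zmed 60.2 ray [680.9  37.5] 18.0 uv 322.0 287.0
loupe 959 cloud [509.2  31.3] 15.6 zmed 23.9 ray [510.4  32.1] 15.1 uv 292.0 94.0
reel 1350 cloud [442.8  33.3] 22.3 zmed 41.5 ray [443.   33.3] 22.2 uv 280.0 12.0
```

View pics/w23.png

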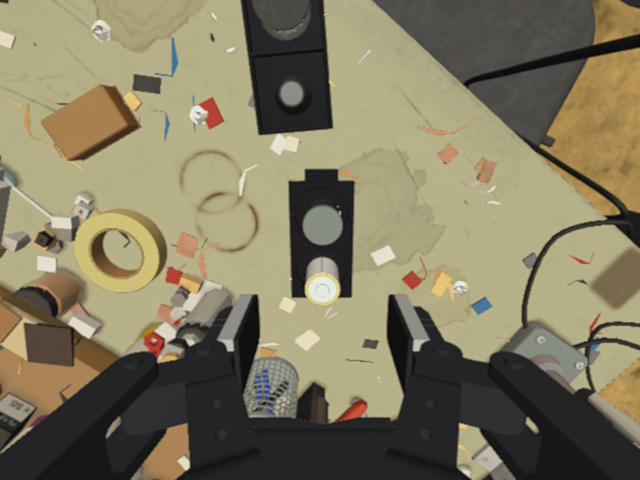

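View pics/s23.png

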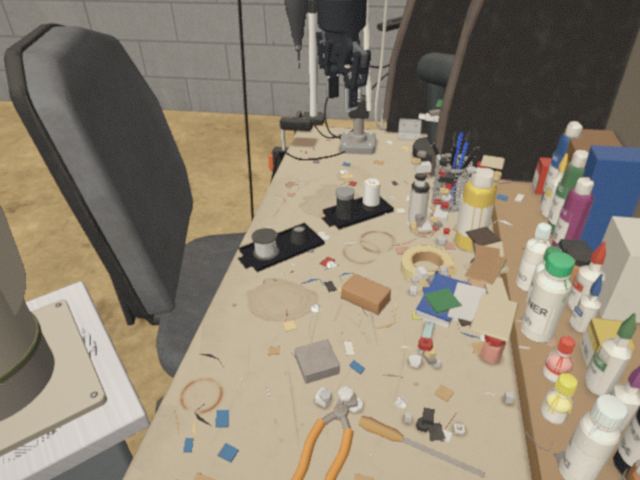

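The final views show all four things upright in their pockets: reel and loupe in the square tray, can and cell in the round tray. The sanding block, steel block and tape roll haven't moved, and the robot is clear at z = 233 mm. Handing in.

```bash
python3 - <<'E'
from workcell import r
s=r.get_state(); print(s["t"],s["joint_vel"].round(2)); print(r.finish_job())
E
```

```text
23.8667 [ 0.55  2.16 -0.4   0.2  -0.05 -0.22  0.01]
the job is handed in; nothing more can be done
None
```

Both kits are made up and the job is handed in, at 23.9 s on the robot's clock. I placed the things in the order asked: reel, loupe, can, cell.

My last wrist-camera check, after everything was released, showed each thing upright near the middle of its pocket:

| Thing | Tray and pocket | Measured position (mm) | Top height, measured / expected (mm) |
|---|---|---|---|
| Solder reel | Square, tab end | (439, 34) | 41.5 / 42 |
| Loupe | Square, other | (509, 31) | 24 at its rim (21 on the bench) / 24 |
| Lidded can | Round, tab end | (624, 44) | 59 / 59 |
| Battery cell | Round, other | (684, 37) | 60 (57 on the bench) / 60 |

- **Reel position:** the reel was cut off at the edge of the last wrist picture, which put it 3 to 4 mm off in x. Two earlier full views agreed on x = 439 to 440, and that is the figure in the table.
- **Loupe:** it sits about 2 mm off its pocket centre, well clear of the walls.
- **Bystanders:** the sanding block, steel block and tape roll looked unmoved in the final scene picture; I did not measure them.
- **Scrap in the round tray:** the flat white scrap in the tab-end pocket showed at floor level, and the can still stands level.
- **Robot:** it was about 230 mm above the bench, touching nothing. The wrist force I read at the end of each move never went above about 11 N.

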